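# Mount the big felt wheel on the polishing stand's spindle

## Task

Take the larger of the two felt polishing wheels and stand it in the cradle between the two bored cheeks of the metal polishing stand, then let go of it. Then take the spindle by its wooden handle and slide it, point first and from either side, through the first cheek, the wheel and the far cheek until its collar is up against the cheek, and let go. Leave the smaller wheel, the jar, the hammer and the wooden block where they are.

Things in the scene. Friction and masses are not known exactly. Their poses are not given: they have to be found in the camera images.
- stand: The fixed polishing stand: dark steel base 120 x 110 x 12 mm (x, y, z) with two upright aluminium cheeks, each 32 wide (x), 12 thick (y), rising to 85 above the table; inner faces 50 apart, outer faces at y = -37 and +37. Each has a round through bore of 17 diameter; both bores lie on one level axis along y, 69 above the table. Sides +y and -y are alike. Origin: centre of underside, z up.
- stand_axis (a point): Point on the common axis of the stand's two bores, midway between the cheeks, 69 mm above the table; axes as the stand's.
- stand_cradle (a point): Middle of the stand's cradle, on top of the base plate (12 mm above the table): two fixed steel rods 10 mm thick along the stand's y, at x = -22 and +22 mm, centres 17.4 mm above the table, between the cheeks. The large wheel stands on its rim on both rods; its centre is then about 1.5 mm below the bores' axis and its top 30 mm above the cheeks' tops.
- wheel: The larger grey felt wheel, loose: 100 mm diameter, 30 mm thick, brass-lined through bore of 20 mm diameter, 0.14 kg. Origin: its centre; y axis along the bore, either way. It starts standing on its rim on a wooden rack, bore level, centre 67 mm and top 117 mm above the table. Can be gripped from above across its thickness.
- spindle: The spindle, loose, 180 mm long, 0.17 kg: steel shaft of 14 diameter tapering over the last 18 mm to a blunt 6 mm point; collar of 30 diameter; round wooden handle. y axis: along the shaft towards the point. Origin: on its axis, 37 ahead of the collar's front face, thus at stand_axis when the collar is against a cheek. Point at y = +67, collar -37 to -43, handle -43 to -113, centre of mass -14.
- spindle_handle (a point): Middle of the spindle's pale wooden handle (round, 24 mm diameter, 70 mm long), on the axis, 78 mm behind the spindle's origin. At the start it is level, 45 mm above the table, and overhangs the rest freely; the point looks roughly to +y.
- rest: The fixed wooden spindle rest, 60 x 100 mm, 45 mm high: two V-notched posts 12 mm thick at y = -22 and +35 mm; the spindle lies along its y axis. Origin: on the table, under the spindle's origin.
- small_wheel: The smaller grey felt wheel, loose: 76 mm diameter, 20 mm thick, on its own rack like the other's. To be left alone. Origin: its centre, y axis along its bore; the centre is about 54 mm above the table.
- rack_wheel: The fixed wooden rack, 85 x 60 x 12 mm with two rods (tops 22 mm above the table), under the larger wheel. Origin: centre of the underside.
- rack_small_wheel: The same sort of rack, under the smaller wheel. Origin: centre of the underside.
- jar: A closed amber glass jar, 64 mm diameter, 80 mm tall, to be left alone. Origin: centre of its underside.
- hammer: A hammer 240 mm long lying on the table, to be left alone. Origin: middle of its length, at table height.
- bench_pin: A pale wooden block 60 x 100 x 30 mm, to be left alone. Origin: centre of its underside.
Things that resemble listed ones, but are neither listed nor needed, are in the scene too. Of the things shaped like the spindle, the steel one is meant.

How it is judged:
By the outcome, as a careful person would: the job done as asked, in the order asked, and still so for the second after the job is handed in, with the robot touching nothing.
It also fails if it takes over 64 s, if anything falls off the work surface, if the arm or the gripper's body presses on something with over 40 N, if the wrist force passes 120 N, or if a joint passes its speed limit or range.

## Robot

A 6-joint arm with a two-finger parallel gripper is mounted at the origin on the work surface. World frame = base frame: x ahead of the robot, y to its left, z up, the work surface at z = 0. Lengths are in m, angles in degrees, forces in N, time in s.
With the tool pointing down it reaches from about 0.4 to 0.825 m from the base axis. Payload 7 kg.
Tool frame: the origin (TCP) lies midway between the tips of the shut fingers; the grasp point (between the pads) lies 19 mm behind it; z points along the fingers, y is the direction in which the jaws open and shut (so a half turn about z gives the same grasp; the last joint's range is limited). The gripper opens to 88 mm and grips with 3 to 60 N. Pads are 19 mm wide; open, the fingers measure 130 mm over their backs; the gripper's body (78 mm by 193 mm) begins 47 mm behind the grasp point.
Start: joints at [84.059, 20.546, 0.682, 0, -70.136, -16.507], TCP at [0.258, 0.624, 0.204] pointing down, gripper open.
Joint ranges: [-176.03, 176.03], [-82.01, 121.73], [-58.28, 71.71], [-173.87, 95.51], [-174.79, -0.11], [-173.66, 173.66]. Speed limits (degrees/s): [136.94, 136.94, 172.46, 180, 180, 180].

## Interface

Orientations are given as [roll, pitch, yaw] about the fixed x, y, z axes, in that order (R = Rz(yaw) Ry(pitch) Rx(roll)).
In Python, from plant import sensors, cams, job gives the robot as it stands.
- The arm moves only by the tool move_arm, never from a script. Its argument "commands" is a list of rows, each a list of 7 numbers: the finger opening in cm, from 0 to 8.76, then the shift along the tool's x, y, z in cm, then the turn, a rotation vector about the tool's x, y, z in rad. In form: [[hand, x, y, z, wx, wy, wz], ...]. A call has exactly 8 rows; each row is the pose to reach, as a shift and turn from the pose commanded when the call began, along the tool's axes at that moment; what a row does not reach only later rows make up. A row lasts 1/8 s, in which the tool goes at most 62.5 mm and 10.7 degrees, less where a joint would pass 70% of its speed; a pose out of reach is approached as far as the arm can. A call with a gripper value outside its range is refused whole. The fingers move at their own pace and stop on an object; the grip force is fixed at half the most. Time passes only in rows, so rows that repeat a pose let the fingers close, or fill a call up. It gives the time, the measured TCP pose, the force and the opening at its end, in the units of the state.
- sensors.get_obs(): the state, without advancing time (a new reading comes with each control period).
- cams.snapshot(name): name is "scene" or "top" or "wrist"; returns a dict with "frame" (480x640x3 uint8, red, green, blue), "camera_matrix" (3x3 intrinsics, pixels), "R" (3x3) and "t" (3): a world point X has camera coordinates R X + t. Camera axes: x right, y down, z forward; pixel columns grow to the right and rows downward; lengths in m; the calibration is good to about 2 mm. A picture is of the moment at which its call begins. There is no depth.
- job.close_job(): hands the job in, once; it reports no verdict.
The state is a dict: "clock": time; "joint_pos": joint angles; "qvel": joint speeds; "tau": joint torques, N m; "tool_pos": TCP position; "orientation": TCP orientation; "force": force on the tool from outside, world axes, zero at the start; "moment": the same for the moment, N m; "opening": finger opening in m.
Only numpy, scipy, OpenCV 4.12 (cv2) and the standard library are available. Lean on these libraries where they do the work, as an engineer would, in place of code of your own. Each camera call takes 0.05 s, during which the arm holds its last target.

## Working session

There is one attempt and no reset: what is moved stays moved. The work goes in short steps, Python scripts to look and compute and a tool call to move; the robot and the scene stay as the last step left them, time stands still between calls to the robot, and variables do not carry over. Pictures are saved under pics/ and viewed, and the job is handed in when it is done.

Besides the shell and the picture viewer there is one more tool, called after ">>>" by a JSON object that holds its "name" and its "arguments". move_arm: Moves the arm, as the interface text tells. Its arguments: {"type":"object","properties":{"commands":{"type":"array"}},"required":["commands"]}

```bash
mkdir -p pics; ls
python3 - <<'E'
from plant import sensors, cams, job
import cv2,pickle
o=sensors.get_obs();print(o)
for n in ["scene","top","wrist"]:
    s=cams.snapshot(n);cv2.imwrite(f"pics/{n}0.png",s["frame"][:,:,::-1]);pickle.dump(s,open(f"pics/{n}0.pkl","wb"))
    print(n,s["camera_matrix"].tolist(),s["R"].round(4).tolist(),s["t"].round(4).tolist())
E
```

```text
pics
{'clock': 0.0, 'joint_pos': array([ 8.40590394e+01,  2.05914899e+01,  6.34324248e-01, -1.91814586e-02,
       -7.01362327e+01, -1.65065285e+01]), 'qvel': array([-0.03909023, -0.04196145,  0.011119  ,  0.02717444, -0.00631234,
        0.12287598]), 'tau': array([ 1.37497897e-03, -5.82713807e+01,  2.93048555e+01,  6.99732408e+00,
        7.06541701e-03, -1.47426081e-04]), 'tool_pos': array([0.25757684, 0.62335659, 0.20272924]), 'orientation': array([ 1.79905327e+02, -9.25054202e-03, -2.24540137e+01]), 'force': array([-0.67611441, -0.19899779, -0.14105608]), 'moment': array([-0.00243816,  0.02283061,  0.02298859]), 'opening': 0.08798136063143176}
scene [[478.3165525106673, 0.0, 320.22430372240035], [0.0, 478.3165525106673, 241.60410938807928], [0.0, 0.0, 1.0]] [[-0.7709, 0.6369, -0.0059], [0.5207, 0.6249, -0.5817], [-0.3668, -0.4515, -0.8134]] [0.4077, -0.2051, 1.1956]
top [[451.78206366586153, 0.0, 320.8145590757812], [0.0, 451.78206366586153, 237.68574945882878], [0.0, 0.0, 1.0]] [[-0.0243, -0.9997, 0.0002], [-0.997, 0.0242, -0.0741], [0.0741, -0.002, -0.9973]] [-0.0248, 0.4973, 1.1922]
wrist [[383.88771330902705, 0.0, 322.4660406723619], [0.0, 383.88771330902705, 249.80738273044238], [0.0, 0.0, 1.0]] [[-0.3817, -0.9243, 0.0015], [-0.8779, 0.3631, 0.3121], [-0.289, 0.1178, -0.9501]] [0.6738, -0.0389, 0.3929]
```

View pics/scene0.png

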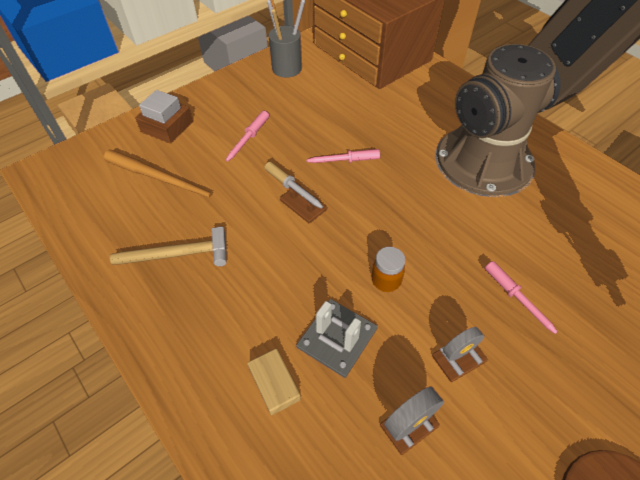

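View pics/top0.png

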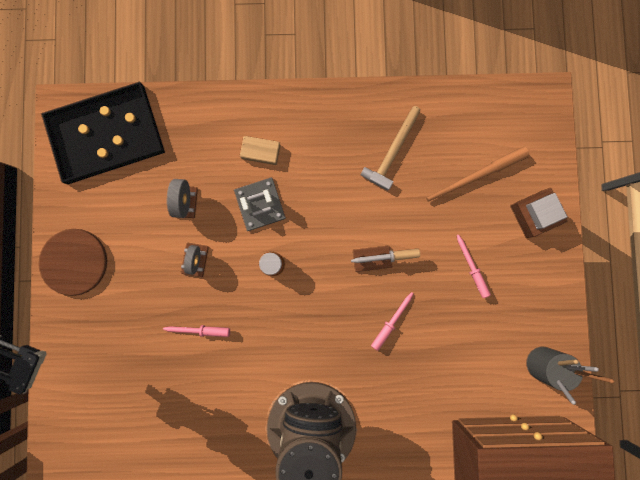

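View pics/wrist0.png

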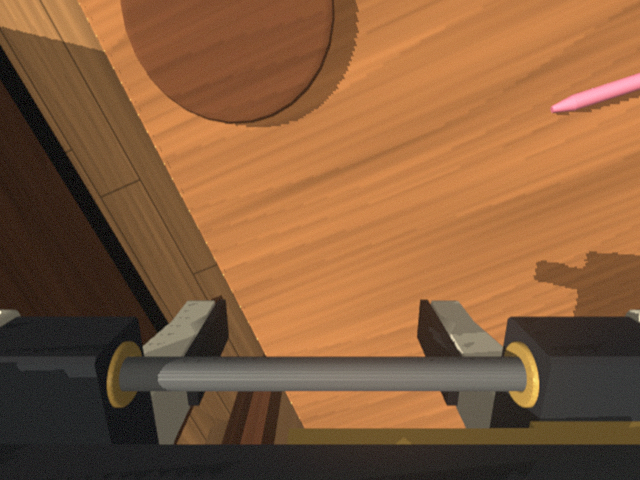

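Candidates. Wheels, in top-view pixels: grey disc (180,200), larger; grey disc (196,260), smaller; brown round board (73,262), not felt. Spindle: steel shaft with pale handle (385,258); the pink ones at (200,331), (393,322) and (473,267) are lookalikes; the brown stick at (480,175) is a different thing. I choose the disc at (180,200) and the steel spindle at (385,258), and check both in a close crop.

Run:
```python
import cv2,numpy as np
t=cv2.imread("pics/top0.png");s=cv2.imread("pics/scene0.png")
a=cv2.resize(t[130:290,150:300],None,fx=3.7,fy=3.7,interpolation=cv2.INTER_CUBIC)
b=cv2.resize(t[235:285,340:430],None,fx=5,fy=5,interpolation=cv2.INTER_CUBIC)
cv2.imwrite("pics/cropA.png",a);cv2.imwrite("pics/cropB.png",b)
c=cv2.resize(s[280:460,290:490],None,fx=3.3,fy=3.3,interpolation=cv2.INTER_CUBIC);cv2.imwrite("pics/cropC.png",c)
d=cv2.resize(s[150:230,250:340],None,fx=6,fy=6,interpolation=cv2.INTER_CUBIC);cv2.imwrite("pics/cropD.png",d)
```

```text
(no output)
```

View pics/cropA.png

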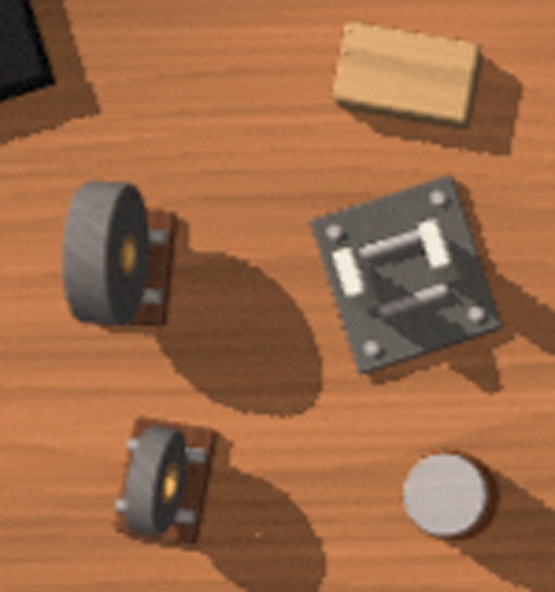

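View pics/cropB.png

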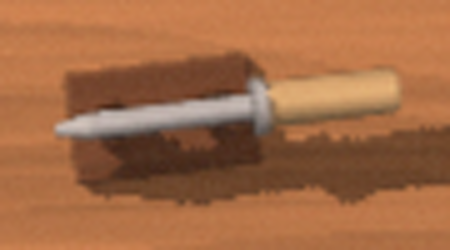

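View pics/cropC.png

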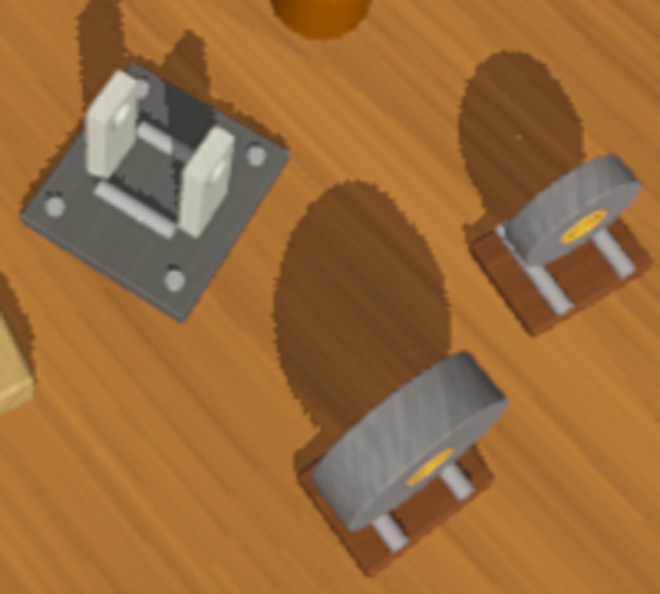

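View pics/cropD.png

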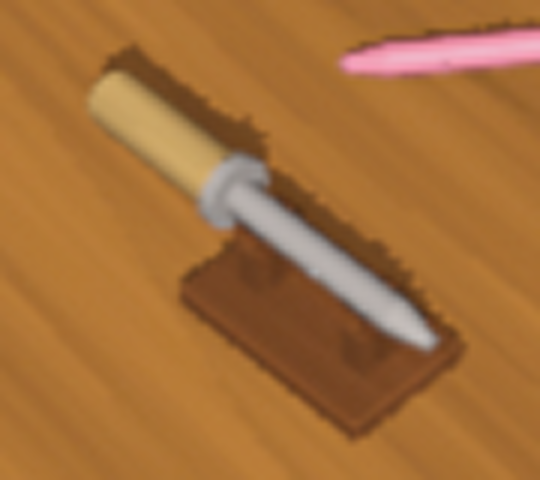

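```bash
cat > h.py <<'E'
import numpy as np,cv2,pickle
from scipy.spatial.transform import Rotation as Ro
def ray(s,p):
    K=s["camera_matrix"];R=s["R"];t=s["t"]
    d=R.T@np.linalg.inv(K)@np.array([p[0],p[1],1.]);return -R.T@t,d
def onz(s,p,z):
    c,d=ray(s,p);return c+d*(z-c[2])/d[2]
def proj(s,X):
    c=s["camera_matrix"]@(s["R"]@np.asarray(X,float)+s["t"]);return c[:2]/c[2]
def tri(s1,p1,s2,p2):
    c1,d1=ray(s1,p1);c2,d2=ray(s2,p2);d1/=np.linalg.norm(d1);d2/=np.linalg.norm(d2)
    A=np.array([d1,-d2]).T;k=np.linalg.lstsq(A,c2-c1,rcond=None)[0]
    a=c1+k[0]*d1;b=c2+k[1]*d2;return (a+b)/2,np.linalg.norm(a-b)
def snap(n,tag):
    from plant import cams
    s=cams.snapshot(n);cv2.imwrite(f"pics/{n}{tag}.png",s["frame"][:,:,::-1]);pickle.dump(s,open(f"pics/{n}{tag}.pkl","wb"));return s
def load(n,tag): return pickle.load(open(f"pics/{n}{tag}.pkl","rb"))
def delta(o,pos,rpy):
    """shift (cm) and rotvec of target TCP pose in the tool axes of the state o"""
    R=Ro.from_euler('xyz',o["orientation"],degrees=True);T=Ro.from_euler('xyz',rpy,degrees=True)
    return (R.inv().apply(np.array(pos)-o["tool_pos"])*100).round(2),(R.inv()*T).as_rotvec().round(3)
E
python3 - <<'E'
from h import *
t=load("top",0);s=load("scene",0)
A=lambda p:np.array(p)/3.7+[150,130]
C=lambda p:np.array(p)/3.3+[290,280]
cs=[onz(t,A(p),.012) for p in [(452,177),(499,325),(364,372),(313,220)]]
print("stand corners top",np.round(cs,4).tolist(),np.mean(cs,0))
cs2=[onz(s,C(p),.012) for p in [(22,215),(132,65),(289,154),(182,320)]]
print("scene",np.round(cs2,4).tolist(),np.mean(cs2,0))
# cheek tops
k=[onz(t,A(p),.085) for p in [(347,272),(433,243)]]
print("cheek tops",np.round(k,4).tolist(),np.mean(k,0), np.linalg.norm(k[0]-k[1]))
# rack corners
print("rackW",[onz(t,A(p),.012).round(4).tolist() for p in [(176,212),(165,325)]])
print("rackW scene",[onz(s,C(p),.012).round(4).tolist() for p in [(300,478),(370,573),(493,478)]])
# wheel hub near face, z=.067
print("hub top",onz(t,A((129,257)),.067),"scene",onz(s,C((430,467)),.067),tri(t,A((129,257)),s,C((430,467))))
B=lambda p:np.array(p)/5+[340,235]
D=lambda p:np.array(p)/6+[250,150]
for n,p,q in [("tip",(60,129),(430,340)),("end",(398,90),(108,88)),("collar",(262,105),(233,190))]:
    print(n,onz(t,B(p),.045),onz(s,D(q),.045),tri(t,B(p),s,D(q)))
E
```

```text
stand corners top [[0.6635, 0.0915, 0.012], [0.5532, 0.059, 0.012], [0.5211, 0.158, 0.012], [0.634, 0.194, 0.012]] [0.59297588 0.12564225 0.012     ]
scene [[0.6655, 0.096, 0.012], [0.555, 0.0623, 0.012], [0.5226, 0.1656, 0.012], [0.6358, 0.2001, 0.012]] [0.59470282 0.13100477 0.012     ]
cheek tops [[0.5836, 0.1573, 0.085], [0.6024, 0.0978, 0.085]] [0.59299524 0.12753717 0.085     ] 0.062348544450292566
rackW [[0.6424, 0.2945, 0.012], [0.5591, 0.3029, 0.012]]
rackW scene [[0.644, 0.3015, 0.012], [0.6488, 0.3568, 0.012], [0.5675, 0.3649, 0.012]]
hub top [0.60070456 0.31260542 0.067     ] scene [0.60611412 0.3448017  0.067     ] (array([0.60077222, 0.33322605, 0.02820644]), np.float64(0.021903396231568294))
tip [ 0.43215439 -0.11669076  0.045     ] [ 0.43152634 -0.11240199  0.045     ] (array([ 0.43099135, -0.11572851,  0.04176706]), np.float64(0.003415714169983013))
end [ 0.44822492 -0.29396624  0.045     ] [ 0.44667762 -0.2922452   0.045     ] (array([ 0.44737118, -0.29323236,  0.04487807]), np.float64(0.0022607349583223706))
collar [ 0.44211508 -0.22259348  0.045     ] [ 0.44185255 -0.2177282   0.045     ] (array([ 0.44096574, -0.22206735,  0.04104981]), np.float64(0.0034019966832396237))
```

The crop confirms it: the disc at (180,200) is clearly the larger wheel. The steel spindle with the pale handle is at (385,258). The measured sizes fit: spindle length 179 mm, cheek centres 62 mm apart. Moving above the wheel.

Run:
```python
from h import *
from plant import sensors
o=sensors.get_obs()
print(delta(o,[.602,.325,.19],[180,0,-5.8]))
w=load("wrist",0); print(proj(w,o["tool_pos"]), -w["R"].T@w["t"])
```

```text
(array([43.23, 14.43,  1.32]), array([ 0.001,  0.   , -0.291]))
[321.57472151 297.25841946] [0.33659803 0.59065577 0.38442268]
```

>>> {"name": "move_arm", "arguments": {"commands": [[8.7,5.8,1.9,-1,0,0,-0.04],[8.7,11.6,3.8,-1,0,0,-0.08],[8.7,17.4,5.7,-1,0,0,-0.12],[8.7,23.2,7.6,-1,0,0,-0.16],[8.7,29,9.5,-1,0,0,-0.2],[8.7,34.8,11.4,-1,0,0,-0.25],[8.7,40,13.2,0,0,0,-0.29],[8.7,43.2,14.4,0,0,0,-0.29]]}}

```text
clock: 1.15
tool_pos: [0.6032, 0.3233, 0.2022]
orientation: [179.9, 0.1, -5.9]
force: [-0.3, 0.3, 1.1]
opening: 0.0875
```

Run:
```python
from h import *
from plant import sensors
w=snap("wrist",1)
o=sensors.get_obs();print(o["clock"],o["tool_pos"],o["orientation"],o["joint_pos"],o["qvel"])
```

```text
1.2 [0.605239   0.32115958 0.20240212] [ 1.79868445e+02  4.65323436e-02 -6.01404722e+00] [ 4.42374060e+01  2.16128170e+01  2.09041076e+00  5.12496316e-02
 -7.06085020e+01  3.97315290e+01] [ 3.21874662 -1.24316519 -1.36886565 -0.39382127  0.19086084 -4.77768754]
```

View pics/wrist1.png

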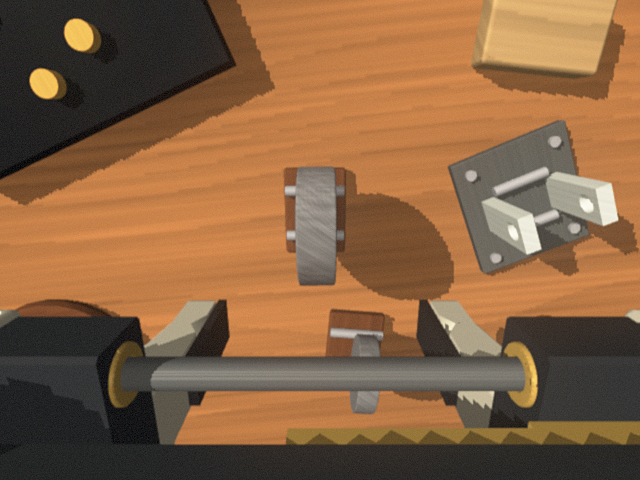

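The wheel fills about (298–336, 167–285) between the open fingers. Its rack is behind it, the stand is at right (450–615, 120–275) with both bores visible, and the small wheel is at (365,375).

Run:
```python
from h import *
w=load("wrist",1)
im=cv2.imread("pics/wrist1.png")
a=cv2.resize(im[150:300,270:370],None,fx=4,fy=4,interpolation=cv2.INTER_CUBIC)
b=cv2.resize(im[110:285,440:630],None,fx=3.4,fy=3.4,interpolation=cv2.INTER_CUBIC)
cv2.imwrite("pics/w1a.png",a);cv2.imwrite("pics/w1b.png",b)
print(proj(w,[.603,.327,.117]),proj(w,[.603,.327,.067]),proj(w,[.655,.3217,.067]), proj(w,[.593,.1275,.069]))
```

```text
[316.63327789 247.37226978] [317.40188107 229.34656775] [317.04985624 167.06495905] [554.59689891 217.77262882]
```

View pics/w1a.png

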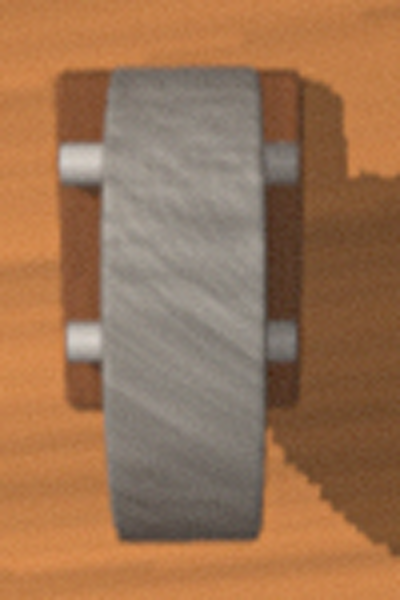

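View pics/w1b.png

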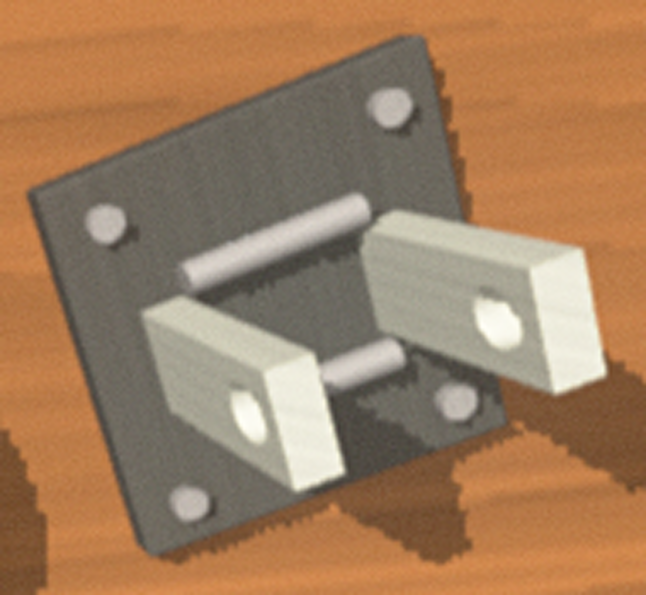

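Run:
```python
from h import *
w=load("wrist",1)
A=lambda p:np.array(p)/3.4+[440,110]
L=[onz(w,A(p),.085) for p in [(266,373),(313,353),(345,470),(295,491)]]
Rr=[onz(w,A(p),.085) for p in [(530,265),(583,250),(606,373),(557,393)]]
l=np.mean(L,0);r=np.mean(Rr,0);d=l-r
print("cheeks",l,r,"mid",(l+r)/2,np.linalg.norm(d),"yaw",np.degrees(np.arctan2(-d[0],d[1])))
print([round(np.linalg.norm(L[i]-L[i-1]),4) for i in range(4)],[round(np.linalg.norm(Rr[i]-Rr[i-1]),4) for i in range(4)])
B=[onz(w,A(p),.012) for p in [(30,188),(420,36),(506,425),(150,556)]]
print("base",np.round(B,4).tolist(),np.mean(B,0),[round(np.linalg.norm(B[i]-B[i-1]),4) for i in range(4)])
for i,j in[(0,1),(3,2)]:
    e=B[j]-B[i];print("yedge yaw",np.degrees(np.arctan2(e[0],-e[1])))
for i,j in[(3,0),(2,1)]:
    e=B[j]-B[i];print("xedge yaw",np.degrees(np.arctan2(e[1],e[0])))
# wheel silhouette rows
th=np.linspace(0,2*np.pi,720)
for cx in(.600,.603,.606):
    P=np.array([proj(w,[cx+.05*np.cos(a),.327,.067+.05*np.sin(a)]) for a in th]);print(cx,P[:,1].min(),P[:,1].max())
# edges of crest -> y
for p in[(296,245),(336.3,245)]:print(onz(w,p,.117))
```

```text
cheeks [0.58602299 0.15588461 0.085     ] [0.60446072 0.09643976 0.085     ] mid [0.59524186 0.12616219 0.085     ] 0.06223857688718109 yaw 17.232073968386146
[np.float64(0.0316), np.float64(0.0113), np.float64(0.0314), np.float64(0.0124)] [np.float64(0.033), np.float64(0.0118), np.float64(0.0313), np.float64(0.0115)]
base [[0.638, 0.1982, 0.012], [0.6676, 0.0934, 0.012], [0.5541, 0.0578, 0.012], [0.5229, 0.1616, 0.012]] [0.59566182 0.12774478 0.012     ] [np.float64(0.1207), np.float64(0.1089), np.float64(0.119), np.float64(0.1084)]
yedge yaw 15.810892657564839
yedge yaw 16.725016304646775
xedge yaw 17.64152677876795
xedge yaw 17.402745207358056
0.6 173.475101351465 291.1996061784971
0.603 169.82787098888153 287.9459802331439
0.606 166.1538765343201 284.67764193189083
[0.60635559 0.34175391 0.117     ]
[0.60332824 0.312554   0.117     ]
```

Run:
```python
from h import *
R=Ro.from_euler('xyz',[180,0,-22.454],degrees=True)
c=np.array([.258,.624,.204])+R.apply([.432,.144,0]);Rc=R*Ro.from_rotvec([0,0,-.29])
o=dict(tool_pos=c,orientation=Rc.as_euler('xyz',degrees=True));print(o)
print(delta(o,[.605,.327,.093],[180,0,-6]))
```

```text
{'tool_pos': array([0.60224897, 0.32591839, 0.204     ]), 'orientation': array([180.        ,   0.        ,  -5.83822394])}
(array([ 0.26, -0.14, 11.1 ]), array([ 0.   , -0.   ,  0.003]))
```

>>> {"name": "move_arm", "arguments": {"commands": [[8.7,0.1,-0.1,2,0,0,0],[8.7,0.3,-0.1,5,0,0,0],[8.7,0.3,-0.1,8,0,0,0],[8.7,0.3,-0.1,10,0,0,0],[8.7,0.3,-0.1,10.9,0,0,0],[8.7,0.3,-0.1,10.9,0,0,0],[8.7,0.3,-0.1,10.9,0,0,0],[8.7,0.3,-0.1,10.9,0,0,0]]}}

```text
clock: 2.2
tool_pos: [0.6055, 0.3269, 0.0958]
orientation: [-179.9, -0.1, -5.8]
force: [0.1, 0.4, 0.2]
opening: 0.087
```

Run:
```python
from h import *
w=snap("wrist",2)
```

```text
(no output)
```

View pics/wrist2.png

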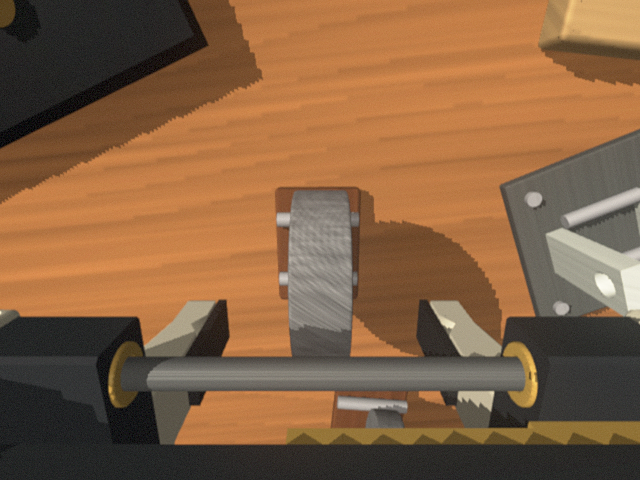

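The wheel is centred at (320,270) between the fingers at 228 and 418, square to the jaws. Closing.

>>> {"name": "move_arm", "arguments": {"commands": [[8.0,0,0,0.2,0,0,0],[6,0,0,0.2,0,0,0],[4,0,0,0.2,0,0,0],[2.5,0,0,0.2,0,0,0],[2,0,0,0.2,0,0,0],[2,0,0,0.2,0,0,0],[2,0,0,0.2,0,0,0],[2,0,0,0.2,0,0,0]]}}

```text
clock: 3.25
tool_pos: [0.6051, 0.3265, 0.0927]
orientation: [-180.0, -0.0, -5.8]
force: [1.1, -0.3, 0.0]
opening: 0.0284
```

Run:
```python
from plant import sensors
o=sensors.get_obs();print(o["tool_pos"],o["orientation"],o["opening"],o["force"])
```

```text
[0.60512093 0.32648338 0.09266496] [-1.79998349e+02 -4.47344078e-04 -5.83227371e+00] 0.028352643459519433 [ 1.14966786 -0.29080815  0.03209506]
```

Run:
```python
from h import *
from plant import sensors
o=sensors.get_obs()
print(delta(o,[.595,.127,.195],[180,0,17.2]))
```

```text
(array([  1.02,  19.95, -10.23]), array([-0.   , -0.   , -0.402]))
```

>>> {"name": "move_arm", "arguments": {"commands": [[2,0,0,-1,0,0,0],[2,0,0,-2.5,0,0,0],[2,0,0,-4.5,0,0,0],[2,0,0,-6.5,0,0,0],[2,0,0,-8.5,0,0,0],[2,0,0,-10.3,0,0,0],[2,0,0,-10.3,0,0,0],[2,0,0,-10.3,0,0,0]]}}

```text
clock: 4.25
tool_pos: [0.6047, 0.3263, 0.1951]
orientation: [180.0, 0.0, -5.8]
force: [-0.4, -0.1, -1.6]
opening: 0.0282
```

Run:
```python
from h import *
from plant import sensors
o=sensors.get_obs()
print(o["tool_pos"],o["force"],delta(o,[.595,.127,.195],[180,0,17.2]))
```

```text
[0.6047134  0.32629668 0.19507532] [-0.43140587 -0.06658962 -1.59038546] (array([1.060e+00, 1.992e+01, 1.000e-02]), array([ 0.   ,  0.001, -0.402]))
```

>>> {"name": "move_arm", "arguments": {"commands": [[2,0.1,1.5,0,0,0,-0.03],[2,0.3,5,0,0,0,-0.1],[2,0.5,9,0,0,0,-0.18],[2,0.7,13,0,0,0,-0.26],[2,0.9,16.5,0,0,0,-0.34],[2,1.0,19,0,0,0,-0.39],[2,1.05,19.9,0,0,0,-0.402],[2,1.05,19.9,0,0,0,-0.402]]}}

```text
clock: 5.25
tool_pos: [0.5952, 0.1271, 0.1951]
orientation: [180.0, 0.0, 17.1]
force: [0.0, 1.6, -1.4]
opening: 0.0286
```

Run:
```python
from h import *
from plant import sensors
for n in("wrist","scene"):snap(n,3)
o=sensors.get_obs();print(o["tool_pos"],o["orientation"],o["force"],o["opening"])
s=cv2.imread("pics/scene3.png");cv2.imwrite("pics/scene3c.png",cv2.resize(s[200:400,240:480],None,fx=3.3,fy=3))
```

```text
[0.5953731  0.12800536 0.19524204] [-1.79999603e+02  2.54316546e-02  1.71804829e+01] [ 0.50430479 -0.06118849 -1.89379886] 0.028016527315824546
```

View pics/wrist3.png

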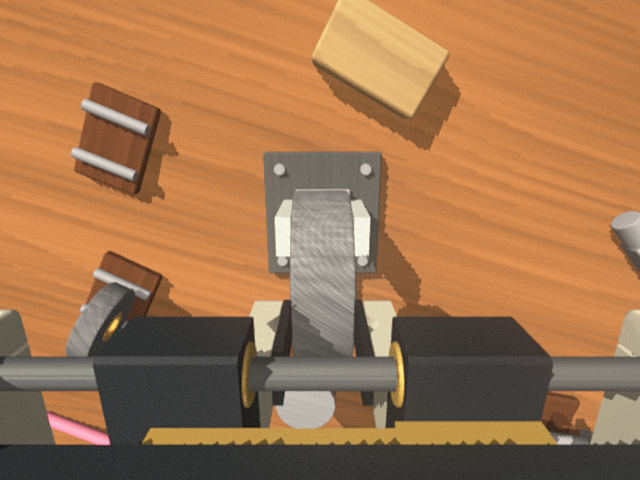

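View pics/scene3c.png

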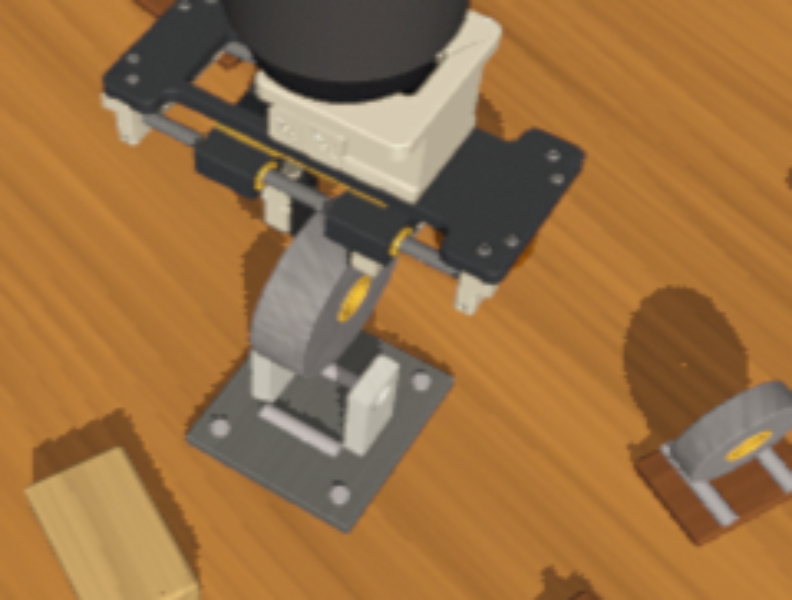

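The wheel sits over the stand: base edges 264–381, wheel 290–355, both centred on 323 px. Checking the stand's x position from this view before lowering.

Run:
```python
from h import *
w=load("wrist",3);R=Ro.from_euler('z',17.2,degrees=True).inv()
B=[onz(w,p,.012) for p in [(264,153),(381,152),(376,272),(272,272)]]
for b in B: print(R.apply(b-np.array([.5954,.1275,0]))*1000)
# cheek top far edges (toward +x): z .085
for p in [(282,200),(362,200)]: print(R.apply(onz(w,p,.085)-np.array([.5954,.1275,0]))*1000)
```

```text
[59.06691869 53.1356193  12.        ]
[ 59.84576605 -54.85592484  12.        ]
[-58.97147683 -55.29114558  12.        ]
[-58.8757581   50.73135746  12.        ]
[29.19314829 30.17864914 85.        ]
[ 29.13043728 -31.18649117  85.        ]
```

>>> {"name": "move_arm", "arguments": {"commands": [[2,0,0,1.5,0,0,0],[2,0,0,3.5,0,0,0],[2,0,0,5.5,0,0,0],[2,0,0,7.5,0,0,0],[2,0,0,9,0,0,0],[2,0,0,9.7,0,0,0],[2,0,0,10.1,0,0,0],[2,0,0,10.1,0,0,0]]}}

```text
clock: 6.35
tool_pos: [0.5955, 0.1275, 0.0948]
orientation: [180.0, -0.0, 17.2]
force: [0.5, -0.5, -1.5]
opening: 0.028
```

Run:
```python
from h import *
from plant import sensors
snap("wrist",4)
o=sensors.get_obs();print(o["tool_pos"],o["orientation"],o["force"],o["opening"])
```

```text
[0.59569318 0.12755756 0.09515046] [-1.79997860e+02 -4.62660602e-02  1.72043537e+01] [ 0.47402097 -0.15099973 -0.3638503 ] 0.02782049515593952
```

View pics/wrist4.png

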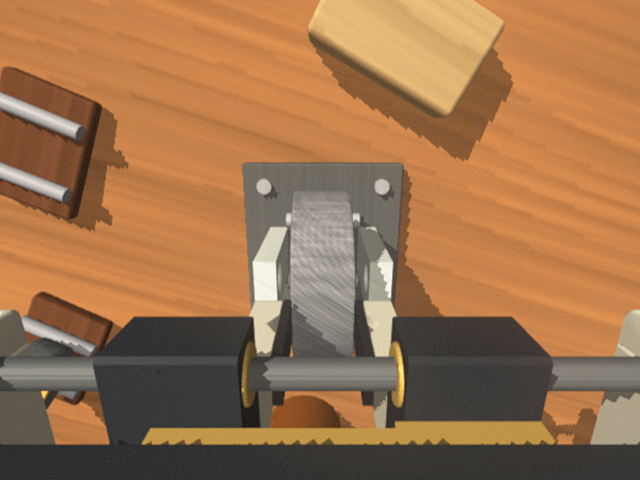

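>>> {"name": "move_arm", "arguments": {"commands": [[2,0,0,0.1,0,0,0],[2.7,0,0,0.1,0,0,0],[3,0,0,0.1,0,0,0],[3.4,0,0,0.1,0,0,0],[4.2,0,0,0.1,0,0,0],[5.2,0,0,0.1,0,0,0],[6,0,0,0.1,0,0,0],[6,0,0,0.1,0,0,0]]}}

```text
clock: 7.4
tool_pos: [0.5954, 0.1274, 0.0937]
orientation: [-180.0, -0.0, 17.2]
force: [-0.4, 0.1, 0.5]
opening: 0.0593
```

>>> {"name": "move_arm", "arguments": {"commands": [[6,0,0,-1,0,0,0],[6,0,0,-4,0,0,0],[6,0,0,-8,0,0,0],[6,0,0,-12,0,0,0],[6,0,0,-14,0,0,0],[6,0,0,-15,0,0,0],[6,0,0,-15,0,0,0],[6,0,0,-15,0,0,0]]}}

```text
clock: 8.4
tool_pos: [0.5948, 0.1273, 0.2425]
orientation: [180.0, 0.1, 17.2]
force: [-0.2, -0.2, 0.8]
opening: 0.06
```

Run:
```python
from h import *
from plant import sensors
snap("wrist",5)
o=sensors.get_obs();print(o["clock"],o["tool_pos"],o["orientation"],o["force"],o["opening"],o["joint_pos"])
# grasp target: spindle grip point
tip=np.array([.432,-.1155]);end=np.array([.4475,-.2935]);u=(tip-end)/np.linalg.norm(tip-end)
org=tip-.067*u;g=org-.070*u;yaw=np.degrees(np.arctan2(-u[0],u[1]));print(u,org,g,yaw)
for y in(yaw+90,yaw-90):print(delta(o,[g[0],g[1],.20],[180,0,y]))
```

```text
8.45 [0.59478959 0.1272382  0.24243042] [1.79989181e+02 1.15332269e-01 1.71939448e+01] [ 0.20121185  0.4728332  -0.3866728 ] 0.06032715113206185 [ 3.04446364e+01  1.31166421e+01 -4.62627552e+00 -1.66878727e-02
 -7.23718247e+01  7.67543890e+01]
[-0.08675037  0.99623008] [ 0.43781227 -0.18224742] [ 0.4438848  -0.25198352] 4.976685671047579
(array([-25.62,  31.77,   4.3 ]), array([-1.000e-03,  2.000e-03, -1.358e+00]))
(array([-25.62,  31.77,   4.3 ]), array([2.000e-03, 1.000e-03, 1.784e+00]))
```

View pics/wrist5.png

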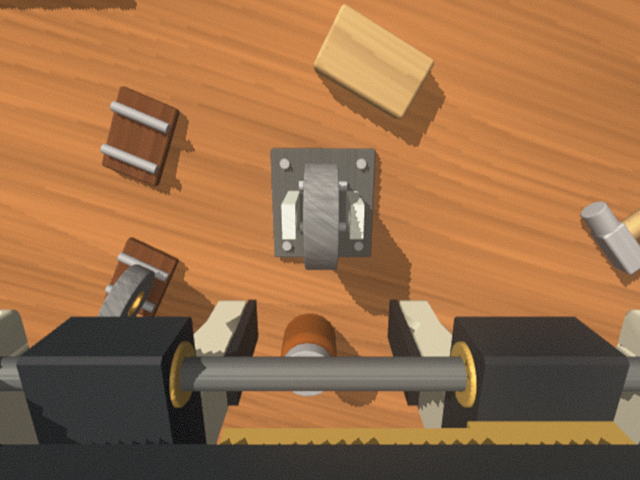

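The wheel stands upright between the cheeks, centred at (322,215) and parallel to them. Now to the spindle, turning the tool to yaw -85 as joint 6 allows.

>>> {"name": "move_arm", "arguments": {"commands": [[6,-2,2.5,0,0,0,0.15],[6,-5,6,0,0,0,0.32],[6,-8,10,0,0,0,0.5],[6,-11.5,14.3,0,0,0,0.68],[6,-15,18.6,0,0,0,0.86],[6,-18.5,23,0,0,0,1.04],[6,-22,27.3,0,0,0,1.22],[6,-25.6,31.8,2,0,0,1.4]]}}

```text
clock: 9.45
tool_pos: [0.4447, -0.2538, 0.2242]
orientation: [-179.9, -0.1, -63.3]
force: [0.9, 0.2, -0.8]
opening: 0.0601
```

>>> {"name": "move_arm", "arguments": {"commands": [[6,0,0,0,0,0,0.16],[6,0,0,0,0,0,0.3],[6,0,0,0,0,0,0.384],[6,0,0,0,0,0,0.384],[6,0,0,0,0,0,0.384],[6,0,0,0,0,0,0.384],[6,0,0,0,0,0,0.384],[6,0,0,0,0,0,0.384]]}}

```text
clock: 10.45
tool_pos: [0.4449, -0.252, 0.2237]
orientation: [-180.0, 0.0, -85.0]
force: [0.1, 0.6, -0.1]
opening: 0.0599
```

Run:
```python
from h import *
from plant import sensors
w=snap("wrist",6)
o=sensors.get_obs();print(o["clock"],o["tool_pos"],o["orientation"],o["opening"],o["joint_pos"])
print(proj(w,[.4439,-.252,.045]),proj(w,[.4475,-.2935,.045]),proj(w,[.432,-.1155,.045]))
```

```text
10.5 [ 0.44484239 -0.25200841  0.22369637] [-1.79997121e+02 -1.31167959e-03 -8.49973071e+01] 0.059678116531637744 [-7.49809713e+00  4.21797584e+00 -1.78443871e+01  7.09473601e-04
 -6.79345428e+01  1.25005236e+01]
[323.48116951 217.65170619] [323.56611294 173.80143967] [323.29439134 342.38196374]
```

View pics/wrist6.png

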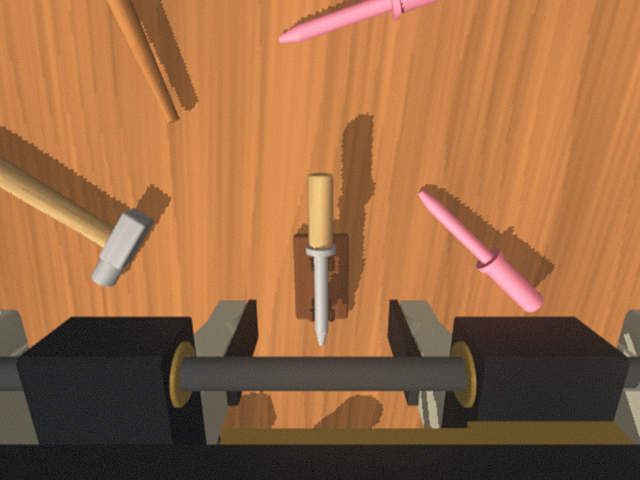

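Run:
```python
from h import *
from plant import sensors
w=load("wrist",6);f=w["frame"];hsv=cv2.cvtColor(f,cv2.COLOR_RGB2HSV).astype(int)
cv2.imwrite("pics/w6c.png",cv2.resize(cv2.imread("pics/wrist6.png")[160:360,270:370],None,fx=3,fy=3,interpolation=cv2.INTER_CUBIC))
# steel: low saturation, per-row centre; handle: pale, compare sat
for name,m,rows in [("steel",(hsv[...,1]<70)&(hsv[...,2]>60),range(258,340,8)),("handle",(hsv[...,2]>165)&(hsv[...,1]<150)&(hsv[...,0]>15),range(180,244,8))]:
    P=[]
    for r in rows:
        c=np.where(m[r,295:350])[0]+295
        if len(c)>3:P.append((c.min(),c.max(),r))
    print(name,P)
    X=np.array([onz(w,((a+b)/2,r),.045) for a,b,r in P])
    if len(X)>2:
        k=np.polyfit(X[:,1],X[:,0],1);print("x=",k,"yaw",np.degrees(np.arctan(-k[0])),"x at y=-.252",np.polyval(k,-.252))
m=((hsv[...,2]>165)&(hsv[...,1]<150)&(hsv[...,0]>15));print(np.where(m[:,315:326].any(1))[0][[0,-1]])
```

```text
steel [(np.int64(313), np.int64(327), 258), (np.int64(314), np.int64(327), 266), (np.int64(314), np.int64(327), 274), (np.int64(314), np.int64(327), 282), (np.int64(314), np.int64(327), 290), (np.int64(314), np.int64(327), 298), (np.int64(314), np.int64(327), 306), (np.int64(314), np.int64(327), 314), (np.int64(315), np.int64(327), 322), (np.int64(316), np.int64(327), 330), (np.int64(318), np.int64(325), 338)]
x= [-0.10013123  0.42253399] yaw 5.718037769573991 x at y=-.252 0.44776705925921356
handle [(np.int64(308), np.int64(328), 180), (np.int64(308), np.int64(328), 188), (np.int64(308), np.int64(328), 196), (np.int64(308), np.int64(328), 204), (np.int64(308), np.int64(328), 212), (np.int64(308), np.int64(327), 220), (np.int64(309), np.int64(327), 228), (np.int64(309), np.int64(327), 236)]
x= [-0.08196112  0.42861274] yaw 4.685553333343306 x at y=-.252 0.4492669445188347
[ 15 344]
```

View pics/w6c.png

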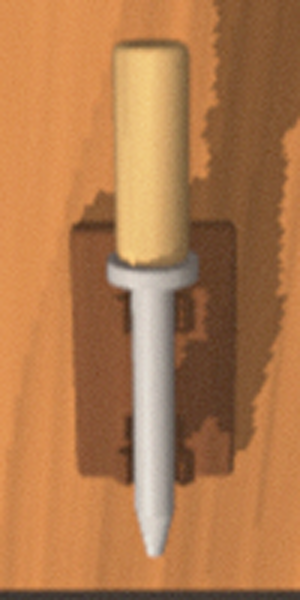

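Run:
```python
from h import *
from plant import sensors
w=load("wrist",6)
C=lambda p:np.array(p)/3+[270,160]
print("tip",onz(w,C((154,556)),.045)[:2],"collar front/centre",onz(w,C((153,290)),.045)[:2],onz(w,C((152,268)),.060)[:2],"end top",onz(w,C((150,40)),.057)[:2],"end bot?",onz(w,C((150,40)),.045)[:2])
o=sensors.get_obs()
print(delta(o,[.4477,-.252,.027],[180,0,-84.7]))
```

```text
tip [ 0.43378124 -0.11170364] collar front/centre [ 0.44284972 -0.21223857] [ 0.44420744 -0.22473071] end top [ 0.45089326 -0.29508858] end bot? [ 0.45083139 -0.29363832]
(array([ 0.02, -0.28, 19.67]), array([-0.   , -0.   , -0.005]))
```

>>> {"name": "move_arm", "arguments": {"commands": [[6,0,-0.3,3,0,0,0],[6,0,-0.3,7,0,0,0],[6,0,-0.3,11,0,0,0],[6,0,-0.3,14,0,0,0],[6,0,-0.3,17,0,0,0],[6,0,-0.3,18.8,0,0,0],[6,0,-0.3,19.6,0,0,0],[6,0,-0.3,19.6,0,0,0]]}}

```text
clock: 11.5
tool_pos: [0.4478, -0.2518, 0.0276]
orientation: [180.0, 0.0, -85.0]
force: [0.1, 1.3, -0.0]
opening: 0.0598
```

Run:
```python
from h import *
from plant import sensors
w=snap("wrist",7)
o=sensors.get_obs();print(o["clock"],o["tool_pos"],o["orientation"],o["force"])
```

```text
11.55 [ 0.44820246 -0.2519129   0.02809353] [-1.79978207e+02 -1.56295112e-02 -8.49998991e+01] [-0.22359938  0.11092727 -0.15066368]
```

View pics/wrist7.png

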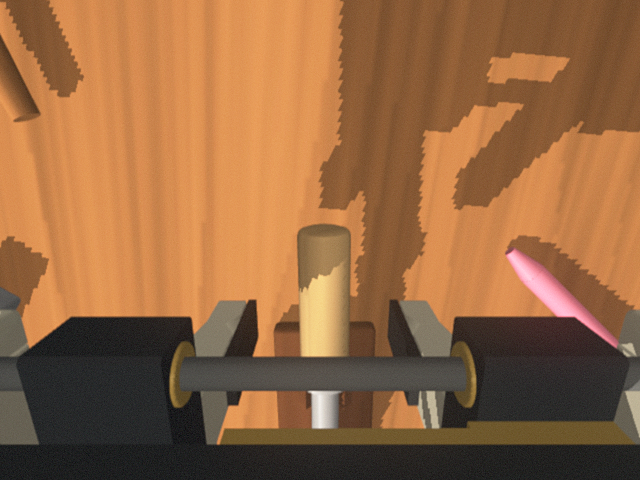

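The handle is centred at 324 px between the fingers (257/389), level with the pads. Closing on it.

>>> {"name": "move_arm", "arguments": {"commands": [[6,0,0,0.15,0,0,0],[4.5,0,0,0.15,0,0,0],[3,0,0,0.15,0,0,0],[2,0,0,0.15,0,0,0],[1.5,0,0,0.15,0,0,0],[1.5,0,0,0.15,0,0,0],[1.5,0,0,0.15,0,0,0],[1.5,0,0,0.15,0,0,0]]}}

```text
clock: 12.55
tool_pos: [0.4476, -0.2518, 0.0261]
orientation: [180.0, 0.0, -85.0]
force: [-0.8, -0.1, 0.9]
opening: 0.0198
```

Run:
```python
from h import *
from plant import sensors
o=sensors.get_obs();print(o["clock"],o["tool_pos"],o["orientation"],o["force"],o["opening"])
```

```text
12.55 [ 0.44757246 -0.2518195   0.02610173] [ 1.79974716e+02  2.81786555e-03 -8.50174859e+01] [-0.80662473 -0.07912936  0.89899329] 0.019794719582339693
```

>>> {"name": "move_arm", "arguments": {"commands": [[1.5,0,0,-0.5,0,0,0],[1.5,0,0,-1.5,0,0,0],[1.5,0,0,-3,0,0,0],[1.5,0,0,-5,0,0,0],[1.5,0,0,-7,0,0,0],[1.5,0,0,-8,0,0,0],[1.5,0,0,-8,0,0,0],[1.5,0,0,-8,0,0,0]]}}

```text
clock: 13.55
tool_pos: [0.4474, -0.2516, 0.1056]
orientation: [180.0, 0.0, -85.0]
force: [0.5, 1.2, -1.6]
opening: 0.0199
```

Run:
```python
from h import *
from plant import sensors
for n in("wrist","scene","top"):snap(n,8)
o=sensors.get_obs();print(o["clock"],o["tool_pos"],o["orientation"],o["force"],o["moment"],o["opening"])
s=cv2.imread("pics/scene8.png");cv2.imwrite("pics/scene8c.png",cv2.resize(s[110:260,220:420],None,fx=4,fy=4))
t=cv2.imread("pics/top8.png");cv2.imwrite("pics/top8c.png",cv2.resize(t[200:300,310:450],None,fx=5,fy=5))
```

```text
13.7 [ 0.44736594 -0.25168929  0.10545011] [ 1.79923678e+02  2.20860198e-02 -8.50199329e+01] [ 0.39484033  0.06387056 -1.37002154] [-0.01175937 -0.0712067   0.03838435] 0.02032643393087055
```

View pics/wrist8.png

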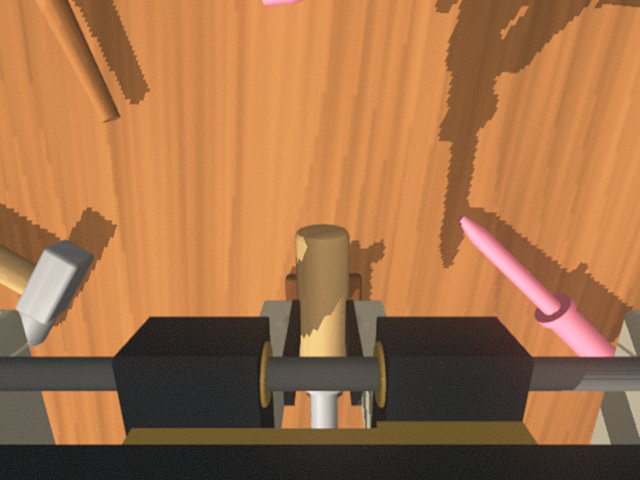

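View pics/scene8c.png

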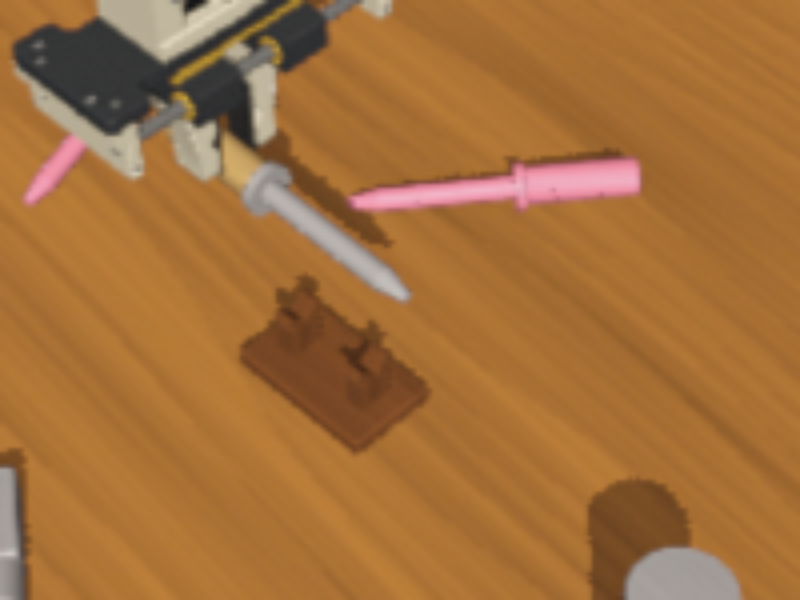

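View pics/top8c.png

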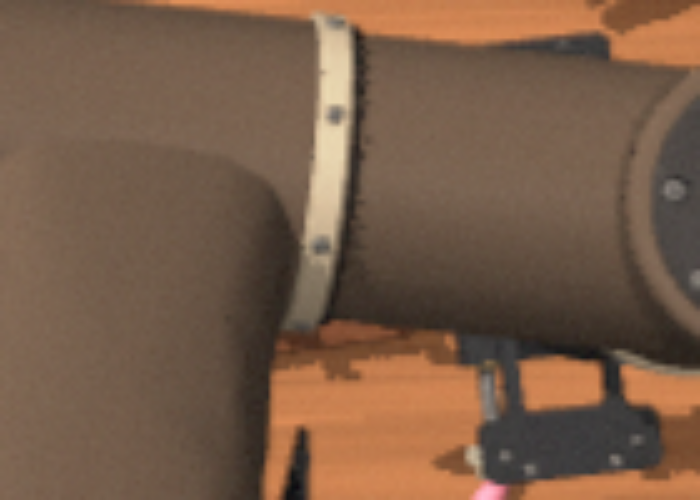

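Held: the handle is between the pads at (322,280) and the point is free at (408,297) in the scene crop. Measuring droop and yaw of the shaft, by casting rays onto the vertical plane through the grip.

Run:
```python
from h import *
s=load("scene",8);f=s["frame"][110:260,220:420];hsv=cv2.cvtColor(f,cv2.COLOR_RGB2HSV)
m=((hsv[...,1]<60)&(hsv[...,2]>90)).astype(np.uint8)
n,l,st,c=cv2.connectedComponentsWithStats(m)
for i in range(1,n):
    if st[i,4]>80: print(i,st[i],c[i])
# shaft component: includes pixel approx (330,240)/4
i=l[59,83];ys,xs=np.where(l==i);print("sel",i,len(xs))
P=np.column_stack([xs,ys]).astype(np.float32)
keep=P[:,0]>72;vx,vy,x0,y0=cv2.fitLine(P[keep],cv2.DIST_HUBER,0,.01,.01).ravel()
P0=[];
for yawd in(4.7,5.3,6):
  u=np.array([-np.sin(np.radians(yawd)),np.cos(np.radians(yawd)),0]);nrm=np.array([u[1],-u[0],0]);g=np.array([.4475,-.2517,.125])
  out=[]
  for xx in(74,100):
    p=(220+xx,110+y0+vy/vx*(xx-x0));cc,d=ray(s,p);k=((g-cc)@nrm)/(d@nrm);X=cc+k*d;out.append(((X-g)@u,X[2]))
  (a,za),(b,zb)=out;print(yawd,out,"pitch",np.degrees(np.arctan2(zb-za,b-a)),"z at grip",za-(zb-za)/(b-a)*a)
```

```text
1 [ 25   0  41  16 381] [42.54330709  5.31233596]
4 [ 56  11  13  25 163] [63.82822086 21.11042945]
6 [  4  16  51  29 384] [33.71614583 32.9140625 ]
9 [ 61  41  42  34 345] [78.9826087  56.58550725]
10 [  0 117   6  33 161] [  2.01863354 134.60248447]
11 [156 137  29  13 303] [169.66336634 143.94719472]
sel 9 345
4.7 [(np.float64(0.061191718628740094), np.float64(0.12828513426766075)), (np.float64(0.1402325800659126), np.float64(0.12473135433777627))] pitch -2.574358994484705 z at grip 0.13103639352248062
5.3 [(np.float64(0.060428838873240145), np.float64(0.12729499194675087)), (np.float64(0.1387282499850918), np.float64(0.12244714867233164))] pitch -3.5428983414368065 z at grip 0.1310363935224807
6 [(np.float64(0.05957065285466831), np.float64(0.12617043551026208)), (np.float64(0.1370322550789236), np.float64(0.11984307655211923))] pitch -4.669770150356338 z at grip 0.13103639352248064
```

Run:
```python
from h import *
def run(tag,box,seed,g,x0keep,xs2):
  s=load("scene",tag);a,b,c,d_=box;f=s["frame"][a:b,c:d_];hsv=cv2.cvtColor(f,cv2.COLOR_RGB2HSV)
  m=((hsv[...,1]<60)&(hsv[...,2]>90)).astype(np.uint8)
  n,l,st,cc=cv2.connectedComponentsWithStats(m);i=l[seed[1],seed[0]];ys,xs=np.where(l==i);print(tag,st[i])
  P=np.column_stack([xs,ys]).astype(np.float32);keep=P[:,0]>x0keep;vx,vy,x0,y0=cv2.fitLine(P[keep],cv2.DIST_HUBER,0,.01,.01).ravel()
  for yawd in(4.7,5.3,6):
    u=np.array([-np.sin(np.radians(yawd)),np.cos(np.radians(yawd)),0]);nrm=np.array([u[1],-u[0],0]);out=[]
    for xx in xs2:
      p=(c+xx,a+y0+vy/vx*(xx-x0));C,d=ray(s,p);k=((g-C)@nrm)/(d@nrm);X=C+k*d;out.append(((X-g)@u,X[2]))
    (A,za),(B,zb)=out;print(yawd,A,za,B,zb,"pitch",np.degrees(np.arctan2(zb-za,B-A)))
run(8,(110,260,220,420),(83,59),np.array([.4475,-.2517,.125]),72,(74,100))
run(0,(150,230,250,340),(55,42),np.array([.4475,-.2517,.045]),46,(47,72))
```

```text
8 [ 61  41  42  34 345]
4.7 0.061191718628740094 0.12828513426766075 0.1402325800659126 0.12473135433777627 pitch -2.574358994484705
5.3 0.060428838873240145 0.12729499194675087 0.1387282499850918 0.12244714867233164 pitch -3.5428983414368065
6 0.05957065285466831 0.12617043551026208 0.1370322550789236 0.11984307655211923 pitch -4.669770150356338
0 [ 33  26  40  32 323]
4.7 0.06550734620969748 0.05247442160772586 0.1458107503754999 0.05018530079202399 pitch -1.6328255913437952
5.3 0.06469687519554582 0.05130384793200171 0.1442645164070771 0.04756765369711602 pitch -2.6884174743531153
6 0.06378503260471197 0.049974093481600756 0.1425210412695222 0.04458265283727936 pitch -3.9172082933978376
```

Run:
```python
from h import *
from plant import sensors
o=sensors.get_obs()
print(delta(o,[.6517,-.0550,.1054],[180,0,-72.8]))
# scene bias at the stand: predicted bores
s=load("scene",5) if 0 else load("scene",0)
c=np.array([.5955,.1265,.069]);y=np.array([-.2957,.9553,0])
for d in(.037,-.025):print(d,proj(s,c+d*y))
b=cv2.imread("pics/scene0.png");cv2.imwrite("pics/st0.png",cv2.resize(b[290:380,290:380],None,fx=6,fy=6,interpolation=cv2.INTER_CUBIC))
```

```text
(array([-1.782e+01, -2.206e+01, -2.000e-02]), array([ 0.001,  0.001, -0.213]))
0.037 [353.76075833 331.60452877]
-0.025 [324.5446043  314.47346401]
```

View pics/st0.png

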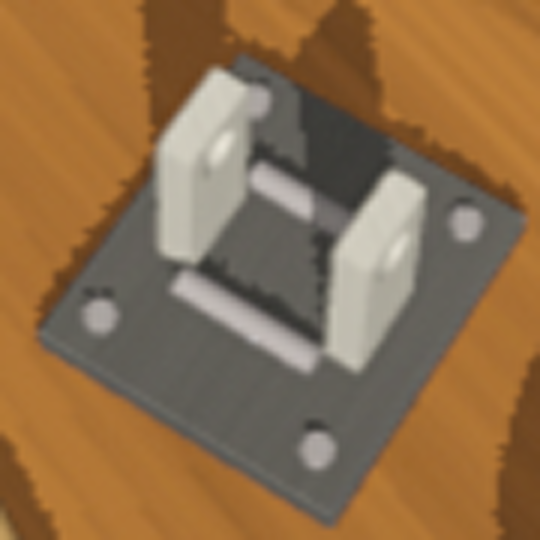

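The bores appear at (356.7,331.2) and (327,315). Predicted were (353.8,331.6) and (324.5,314.5), so the scene view has a steady bias of about +2.7 px in u. I'll subtract it and re-check the droop.

```bash
cat >> h.py <<'E'
def shaft(tag,box,seed,g,keeps,xs2,yaws,bias=(2.7,0)):
  s=load("scene",tag);a,b,c,d_=box;f=s["frame"][a:b,c:d_];hsv=cv2.cvtColor(f,cv2.COLOR_RGB2HSV)
  m=((hsv[...,1]<60)&(hsv[...,2]>90)).astype(np.uint8)
  n,l,st,cc=cv2.connectedComponentsWithStats(m);i=l[seed[1],seed[0]];ys,xs=np.where(l==i);print(tag,st[i])
  P=np.column_stack([xs,ys]).astype(np.float32);keep=(P[:,0]>keeps[0])&(P[:,0]<keeps[1]);vx,vy,x0,y0=cv2.fitLine(P[keep],cv2.DIST_HUBER,0,.01,.01).ravel()
  for yawd in yaws:
    u=np.array([-np.sin(np.radians(yawd)),np.cos(np.radians(yawd)),0]);nrm=np.array([u[1],-u[0],0]);out=[]
    for xx in list(xs2)+[xs.max()]:
      p=(c+xx-bias[0],a+y0+vy/vx*(xx-x0)-bias[1]);C,d=ray(s,p);k=((g-C)@nrm)/(d@nrm);X=C+k*d;out.append(((X-g)@u,X[2]))
    (A,za),(B,zb),(T,zt)=out;print(yawd,np.round([A,za,B,zb,T,zt],4),"pitch",np.degrees(np.arctan2(zb-za,B-A)).round(2))
E
python3 - <<'E'
from h import *
shaft(0,(150,230,250,340),(55,42),np.array([.4475,-.2517,.045]),(46,99),(47,72),(5,5.3))
shaft(8,(110,260,220,420),(83,59),np.array([.4475,-.2517,.1245]),(72,110),(74,100),(5,5.3))
E
```

```text
0 [ 33  26  40  32 323]
5 [0.0556 0.0444 0.1365 0.0416 0.1365 0.0416] pitch -2.0
5.3 [0.0553 0.0439 0.1358 0.0404 0.1358 0.0404] pitch -2.53
8 [ 61  41  42  34 345]
5 [0.0518 0.1214 0.1314 0.1174 0.1373 0.1171] pitch -2.92
5.3 [0.0515 0.121  0.1307 0.1163 0.1366 0.1159] pitch -3.4
```

>>> {"name": "move_arm", "arguments": {"commands": [[1.5,-1,-1.2,0,0,0,-0.02],[1.5,-3.5,-4.3,0,0,0,-0.05],[1.5,-6.5,-8,0,0,0,-0.09],[1.5,-10,-12.4,0,0,0,-0.13],[1.5,-13.5,-16.7,0,0,0,-0.17],[1.5,-16.3,-20.2,0,0,0,-0.2],[1.5,-17.8,-22.05,0,0,0,-0.213],[1.5,-17.8,-22.05,0,0,0,-0.213]]}}

```text
clock: 14.7
tool_pos: [0.6528, -0.0537, 0.1051]
orientation: [179.9, 0.0, -72.7]
force: [0.1, -0.2, -2.2]
opening: 0.02
```

>>> {"name": "move_arm", "arguments": {"commands": [[1.5,0,0,1,0,0,0],[1.5,0,0,2.5,0,0,0],[1.5,0,0,4,0,0,0],[1.5,0,0,5,0,0,0],[1.5,0,0,5.55,0,0,0],[1.5,0,0,5.55,0,0,0],[1.5,0,0,5.55,0,0,0],[1.5,0,0,5.55,0,0,0]]}}

```text
clock: 15.7
tool_pos: [0.6524, -0.0552, 0.0512]
orientation: [-179.9, -0.0, -72.8]
force: [-0.7, -0.4, -2.2]
opening: 0.0202
```

Run:
```python
from h import *
from plant import sensors
for n in("scene","top","wrist"):snap(n,9)
o=sensors.get_obs();print(o["clock"],o["tool_pos"],o["orientation"],o["force"],o["opening"])
s=cv2.imread("pics/scene9.png");cv2.imwrite("pics/scene9c.png",cv2.resize(s[230:380,240:400],None,fx=5,fy=4,interpolation=cv2.INTER_CUBIC))
t=cv2.imread("pics/top9.png");cv2.imwrite("pics/top9c.png",cv2.resize(t[150:260,220:370],None,fx=5,fy=5,interpolation=cv2.INTER_CUBIC))
```

```text
15.85 [ 0.65219222 -0.05526363  0.05099023] [-1.79969724e+02 -4.39742020e-03 -7.28096018e+01] [ 0.14488747 -0.4129302  -2.60177218] 0.02012242036199033
```

View pics/scene9c.png

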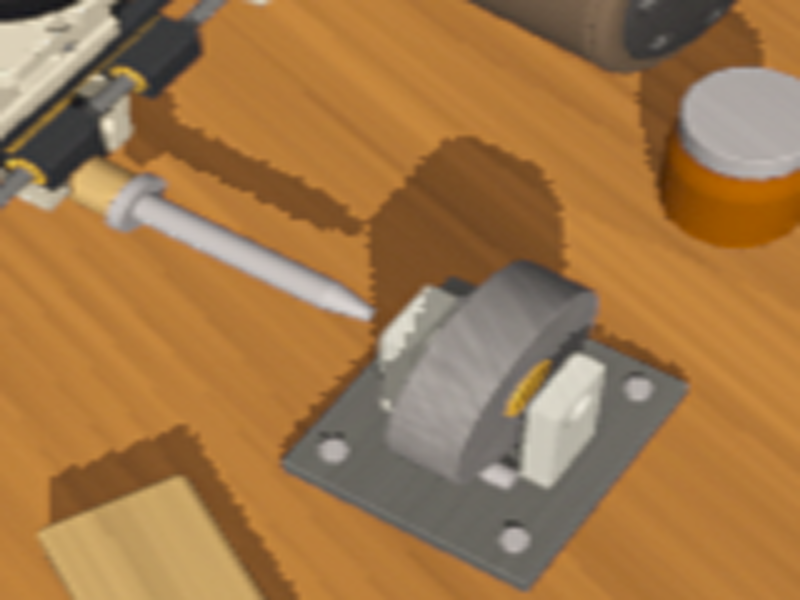

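View pics/top9c.png

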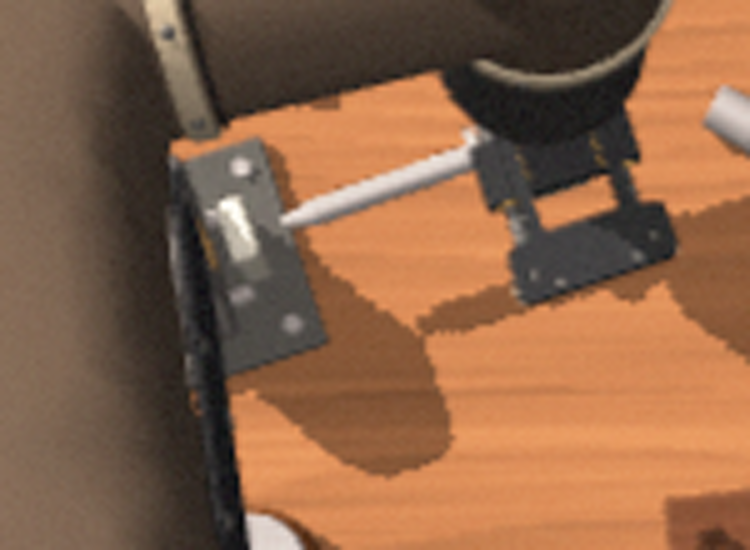

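View pics/wrist9.png

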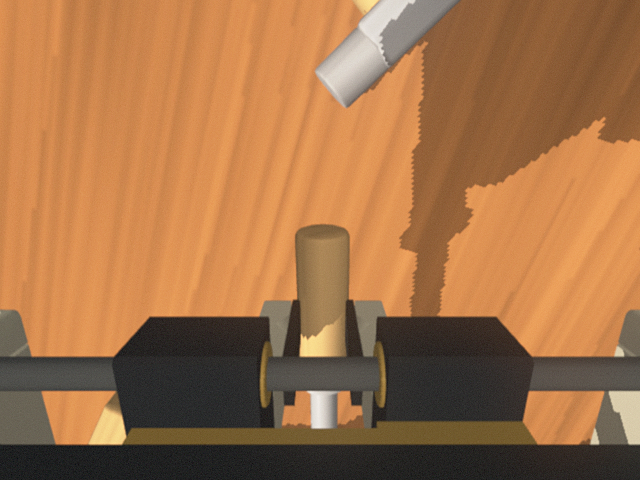

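Run:
```python
from h import *
s=load("scene",9);t=load("top",9)
f=s["frame"][230:380,240:400];hsv=cv2.cvtColor(f,cv2.COLOR_RGB2HSV);m=((hsv[...,1]<60)&(hsv[...,2]>90)).astype(np.uint8)
n,l,st,cc=cv2.connectedComponentsWithStats(m);i=l[62,46];print("scene",st[i])
ys,xs=np.where(l==i);k=(xs>30)&(xs<70);vs=cv2.fitLine(np.column_stack([xs[k]+240,ys[k]+230]).astype(np.float32),cv2.DIST_HUBER,0,.01,.01).ravel()
f=t["frame"][150:260,220:370];hsv=cv2.cvtColor(f,cv2.COLOR_RGB2HSV);m=((hsv[...,1]<60)&(hsv[...,2]>90)).astype(np.uint8)
n,l,st,cc=cv2.connectedComponentsWithStats(m);i=l[38,76];print("top",st[i])
ys,xs=np.where(l==i);k=(xs>60)&(xs<90);vt=cv2.fitLine(np.column_stack([xs[k]+220,ys[k]+150]).astype(np.float32),cv2.DIST_HUBER,0,.01,.01).ravel()
print(vs,vt)
# biases from stand: shift measured-predicted pixel
c=np.array([.5955,.1265,.069]);yw=np.radians(17.2);Y=np.array([-np.sin(yw),np.cos(yw),0]);X=np.array([np.cos(yw),np.sin(yw),0])
t0=load("top",0);A=lambda p:np.array(p)/3.7+[150,130]
pt=np.mean([A(p)-proj(t0,c+[0,0,.016]+d*Y) for p,d in[((347,272),.031),((433,243),-.031)]],0)
s0=load("scene",0)
ps=np.mean([np.array(p)-proj(s0,c+d*Y) for p,d in[((356.7,331.2),.037),((327,315),-.025)]],0);print("bias top",pt,"scene",ps)
# plane of each line -> intersect = 3D line
def plane(cam,v,b):
    p1=np.array([v[2],v[3]])-b;p2=p1+20*np.array([v[0],v[1]])
    C,d1=ray(cam,p1);_,d2=ray(cam,p2);n=np.cross(d1,d2);return n/np.linalg.norm(n),C
n1,C1=plane(s,vs,ps);n2,C2=plane(t,vt,pt)
d=np.cross(n1,n2);d/=np.linalg.norm(d);d*=np.sign(d@Y)
for dist in(-.19,-.12,-.052,-.031,.031):
    # point on line with (p-c).Y=dist
    p=np.linalg.solve(np.array([n1,n2,Y]),[n1@C1,n2@C2,Y@c+dist]);q=p-c
    print(dist,"X off %.2f mm  Z off %.2f mm"%(q@X*1000,q[2]*1000))
print("yaw",np.degrees(np.arctan2(-d[0],d[1])),"pitch",np.degrees(np.arcsin(d[2])))
g=np.array([.6522,-.0553,.070]);print("grip",(g-c)@X,(g-c)@Y,g[2]-.069)
tip=tri(s,np.array([314.4,309])-ps,t,np.array([277,194.2])-pt);print("tip",tip,(tip[0]-c)@Y)
```

```text
scene [ 21  44  54  36 443]
top [ 37  26  62  35 551]
[  0.8436649   0.5368701 289.66296   293.8764   ] [  0.93849766  -0.34528553 295.06223    187.39352   ]
bias top [-0.3938575   0.98368289] scene [2.6973539  0.06107771]
-0.19 X off 2.18 mm  Z off 6.71 mm
-0.12 X off 1.48 mm  Z off -1.15 mm
-0.052 X off 0.79 mm  Z off -8.80 mm
-0.031 X off 0.58 mm  Z off -11.16 mm
0.031 X off -0.05 mm  Z off -18.13 mm
yaw 17.778141778512175 pitch -6.413260913448181
grip 0.0004045596343291703 -0.1904362526713395 0.0010000000000000009
tip (array([0.61169994, 0.07431541, 0.05988717]), np.float64(0.0021071632218264517)) -0.054641263539741546
```

Run:
```python
import cv2
s=cv2.imread("pics/scene9.png");cv2.imwrite("pics/s9z.png",cv2.resize(s[262:322,250:330],None,fx=10,fy=10,interpolation=cv2.INTER_CUBIC))
t=cv2.imread("pics/top9.png");cv2.imwrite("pics/t9z.png",cv2.resize(t[165:215,255:335],None,fx=10,fy=10,interpolation=cv2.INTER_CUBIC))
```

```text
(no output)
```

View pics/s9z.png

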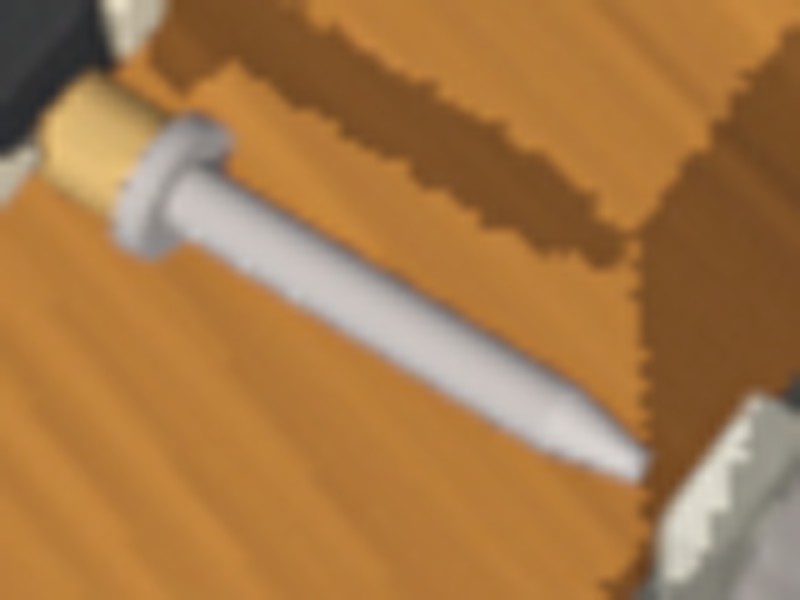

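View pics/t9z.png

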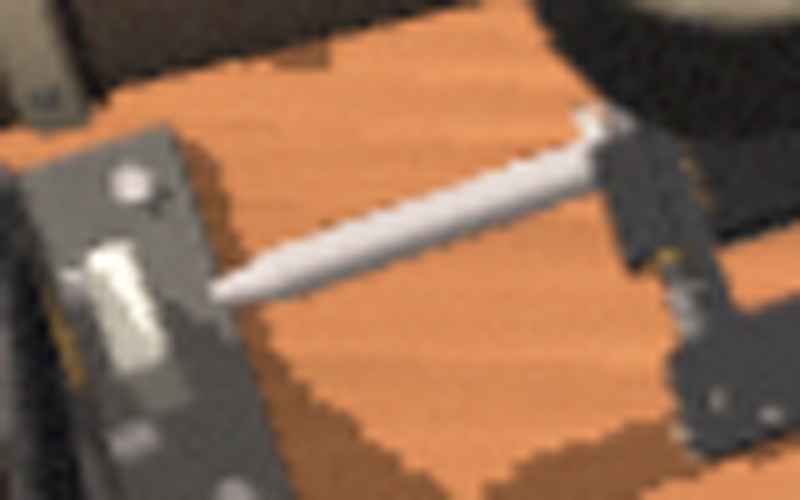

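Run:
```python
from h import *
s=load("scene",9);t=load("top",9)
c=np.array([.5955,.1265,.069]);yw=np.radians(17.2);Y=np.array([-np.sin(yw),np.cos(yw),0]);X=np.array([np.cos(yw),np.sin(yw),0])
pt=np.array([-.39,.98]);ps=np.array([2.7,.06])
C2,d1=ray(t,np.array([276.5,194.3])-pt);_,d2=ray(t,np.array([299.7,186.3])-pt);n=np.cross(d1,d2)
for nm,p in[("a",(272.1,283.7)),("m",(298.1,299.8)),("tip",(313.9,309.))]:
    C,d=ray(s,np.array(p)-ps);P=C+d*((C2-C)@n)/(d@n);q=P-c;print(nm,"X %.1f Y %.1f Z %.1f"%(q@X*1e3,q@Y*1e3,q[2]*1e3))
```

```text
a X 0.9 Y -150.2 Z -4.2
m X 0.8 Y -89.7 Z -7.7
tip X 0.5 Y -54.2 Z -8.1
```

The point is about 8 mm low and the shaft droops 2–3° in the grip. I'll pitch it up 2.8°, raise it 2 mm and look again.

>>> {"name": "move_arm", "arguments": {"commands": [[1.5,0,0.03,-0.1,0,-0.02,0],[1.5,0,0.05,-0.2,0,-0.035,0],[1.5,0,0.05,-0.2,0,-0.049,0],[1.5,0,0.05,-0.2,0,-0.049,0],[1.5,0,0.05,-0.2,0,-0.049,0],[1.5,0,0.05,-0.2,0,-0.049,0],[1.5,0,0.05,-0.2,0,-0.049,0],[1.5,0,0.05,-0.2,0,-0.049,0]]}}

```text
clock: 16.85
tool_pos: [0.6515, -0.0553, 0.0527]
orientation: [180.0, 2.8, -72.8]
force: [-0.3, 0.6, -0.8]
opening: 0.02
```

Run:
```python
from h import *
from plant import sensors
for n in("scene","top"):snap(n,10)
o=sensors.get_obs();print(o["clock"],o["tool_pos"],o["orientation"],o["force"],o["opening"])
s=cv2.imread("pics/scene10.png");cv2.imwrite("pics/s10z.png",cv2.resize(s[262:322,250:330],None,fx=10,fy=10,interpolation=cv2.INTER_CUBIC))
t=cv2.imread("pics/top10.png");cv2.imwrite("pics/t10z.png",cv2.resize(t[165:215,255:335],None,fx=10,fy=10,interpolation=cv2.INTER_CUBIC))
```

```text
16.95 [ 0.65154719 -0.05536954  0.05268785] [-179.99698779    2.80613961  -72.80089364] [-0.33600045  0.38344343 -1.55055767] 0.020349902242012278
```

View pics/s10z.png

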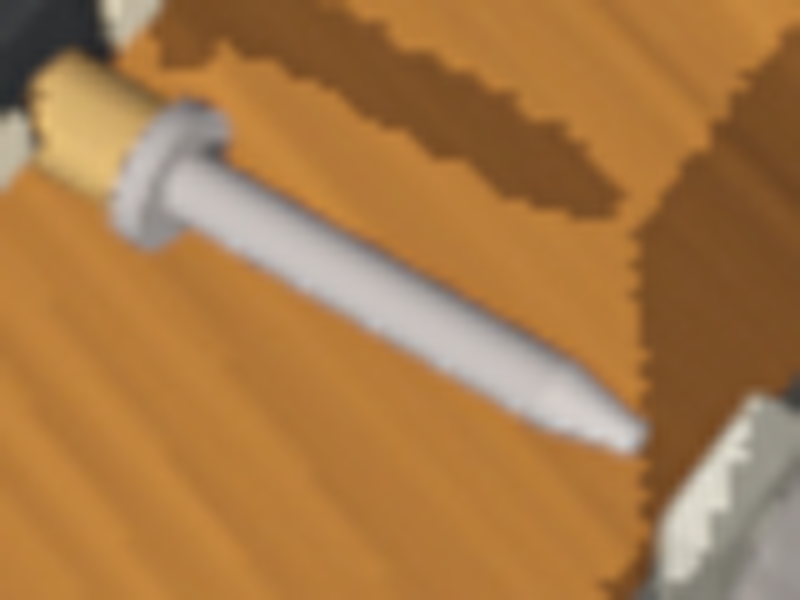

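View pics/t10z.png

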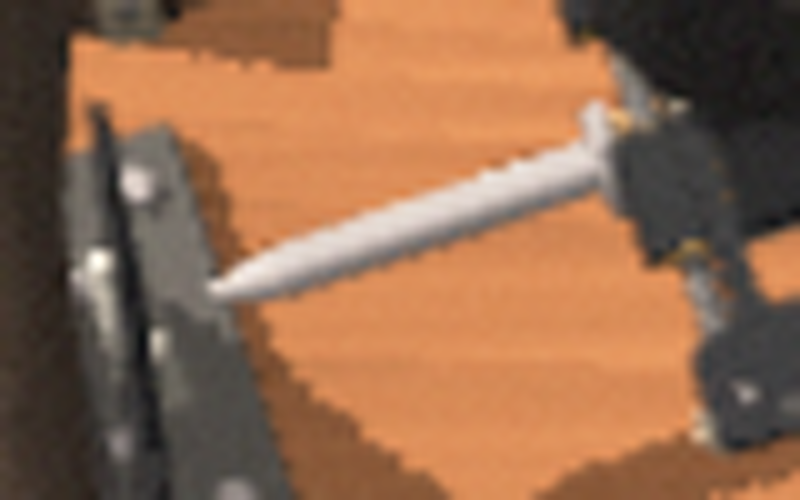

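```bash
cat >> h.py <<'E'
c0=np.array([.5955,.1265,.069]);_y=np.radians(17.2);Y0=np.array([-np.sin(_y),np.cos(_y),0]);X0=np.array([np.cos(_y),np.sin(_y),0])
def edges(cam,box,lo,hi,vertical_step=2):
    """axis points of the shaft: midpoints of the sharpest saturation edges (steel grey vs wood) per column"""
    a,b,c,d=box;S=cv2.cvtColor(cam["frame"],cv2.COLOR_RGB2HSV)[...,1].astype(float)
    V=[]
    for u in range(lo,hi,vertical_step):
        col=cv2.GaussianBlur(S[a:b,u].reshape(-1,1),(1,3),.6).ravel();k=np.argmin(col);th=.5*(col[k]+np.percentile(col,75))
        i=k
        while i>0 and col[i]<th:i-=1
        j=k
        while j<len(col)-1 and col[j]<th:j+=1
        up=i+(th-col[i])/(col[i+1]-col[i]);dn=j-(th-col[j])/(col[j-1]-col[j])
        V.append((u,a+(up+dn)/2,dn-up))
    return np.array(V)
E
python3 - <<'E'
from h import *
pt=np.array([-.39,.98]);ps=np.array([2.7,.06])
for tag in(9,10):
    s=load("scene",tag);t=load("top",tag)
    es=edges(s,(270,318,0,0),277,305);et=edges(t,(170,200,0,0),285,310)
    print(es[:,2].round(1),et[:,2].round(1))
    fs=np.polyfit(es[:,0],es[:,1],1);ft=np.polyfit(et[:,0],et[:,1],1);print("slopes",fs[0],ft[0],"resid",np.std(es[:,1]-np.polyval(fs,es[:,0])),np.std(et[:,1]-np.polyval(ft,et[:,0])))
    C2,d1=ray(t,np.array([285,np.polyval(ft,285)])-pt);_,d2=ray(t,np.array([310,np.polyval(ft,310)])-pt);n=np.cross(d1,d2)
    for u in(273,290,313.8):
        C,d=ray(s,np.array([u,np.polyval(fs,u)])-ps);P=C+d*((C2-C)@n)/(d@n);q=P-c0;print(tag,"X %.1f Y %.1f Z %.1f"%(q@X0*1e3,q@Y0*1e3,q[2]*1e3))
E
```

```text
[8.5 8.8 8.7 8.8 8.9 8.6 8.9 8.8 8.9 9.  8.7 9.  8.8 8.9] [5.5 5.4 5.9 5.4 5.6 5.6 5.4 5.4 5.4 5.8 5.5 5.5 5.9]
slopes 0.5982605953086068 -0.35117403816970344 resid 0.025863956981799403 0.03525508297921768
9 X 1.6 Y -147.2 Z -1.9
9 X 1.2 Y -107.8 Z -3.5
9 X 0.7 Y -54.2 Z -5.7
[8.6 8.8 8.6 8.4 8.5 8.7 8.8 8.6 8.9 8.8 8.8 8.6 8.7 8.9] [5.4 5.5 5.4 5.7 5.5 5.4 5.7 5.5 5.5 6.  5.4 5.5 5.9]
slopes 0.567822336120249 -0.34103127769739516 resid 0.03702153195479853 0.046633825484979595
10 X 0.8 Y -147.4 Z 2.1
10 X 0.4 Y -107.9 Z 2.5
10 X -0.1 Y -54.5 Z 3.0
```

The edge fit is good to 0.04 px: the point is now about 3 mm high, +0.6° pitch, lateral within 0.5 mm. I'll lower it 2.3 mm, pitch down 0.45°, then enter the first cheek slowly and check forces.

>>> {"name": "move_arm", "arguments": {"commands": [[1.5,0,0,0.12,0,0.004,0],[1.5,0,0,0.23,0,0.008,0],[1.5,0,0,0.23,0,0.008,0],[1.5,-0.5,0,0.26,0,0.008,0],[1.5,-1.2,0,0.29,0,0.008,0],[1.5,-1.9,0,0.32,0,0.008,0],[1.5,-2.5,0,0.35,0,0.008,0],[1.5,-2.5,0,0.35,0,0.008,0]]}}

```text
clock: 17.95
tool_pos: [0.644, -0.0308, 0.0505]
orientation: [-180.0, 2.3, -72.8]
force: [1.3, -0.4, -1.6]
opening: 0.0203
```

Run:
```python
from h import *
from plant import sensors
for n in("scene","top"):snap(n,11)
o=sensors.get_obs();print(o["clock"],o["tool_pos"],o["orientation"],o["force"],o["moment"],o["opening"])
g=o["tool_pos"];print((g-c0)@X0,(g-c0)@Y0,g[2]+.019-.069)
s=cv2.imread("pics/scene11.png");cv2.imwrite("pics/s11z.png",cv2.resize(s[262:342,270:370],None,fx=8,fy=7.5,interpolation=cv2.INTER_CUBIC))
pt=np.array([-.39,.98]);ps=np.array([2.7,.06])
s=load("scene",11);t=load("top",11)
es=edges(s,(270,322,0,0),289,315);et=edges(t,(170,205,0,0),277,300)
print(es[:,2].round(1),et[:,2].round(1))
fs=np.polyfit(es[:,0],es[:,1],1);ft=np.polyfit(et[:,0],et[:,1],1)
C2,d1=ray(t,np.array([280,np.polyval(ft,280)])-pt);_,d2=ray(t,np.array([300,np.polyval(ft,300)])-pt);n=np.cross(d1,d2)
for u in(285,300,325):
        C,d=ray(s,np.array([u,np.polyval(fs,u)])-ps);P=C+d*((C2-C)@n)/(d@n);q=P-c0;print("X %.1f Y %.1f Z %.1f"%(q@X0*1e3,q@Y0*1e3,q[2]*1e3))
```

```text
18.05 [ 0.64417141 -0.0313094   0.05047972] [-179.99427106    2.34388907  -72.78984816] [-0.23381081  0.33622424 -1.58553142] [-0.17721741 -0.13599633 -0.03064528] 0.020294619754232517
-0.00017076728633008285 -0.1651444354631033 0.0004797240543119169
[8.8 8.8 8.6 8.8 8.9 8.7 8.6 9.  8.9 8.7 8.9 9.  9. ] [86.5  5.8  5.6  5.9  5.4  5.5  5.7  5.4  5.6  5.4  5.4  5.4]
X 6.9 Y -113.8 Z 13.8
X -3.3 Y -88.3 Z -9.3
X -21.2 Y -43.8 Z -49.5
```

View pics/s11z.png

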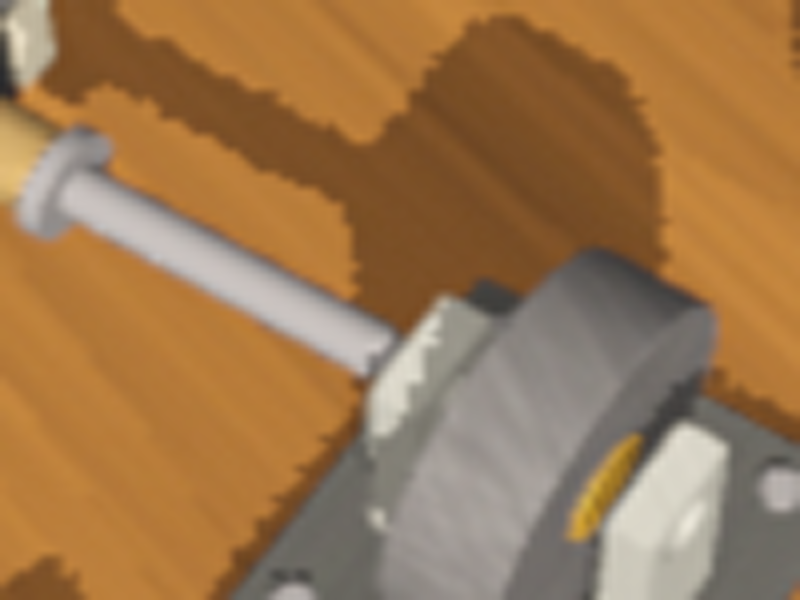

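The point has gone behind the first cheek's face (400,340 in the crop) with no push-back, so it is in the bore. Advancing 40 mm.

>>> {"name": "move_arm", "arguments": {"commands": [[1.5,-0.5,0,0.02,0,0,0],[1.5,-1.1,0,0.045,0,0,0],[1.5,-1.7,0,0.07,0,0,0],[1.5,-2.3,0,0.095,0,0,0],[1.5,-2.9,0,0.12,0,0,0],[1.5,-3.5,0,0.145,0,0,0],[1.5,-4,0,0.165,0,0,0],[1.5,-4,0,0.165,0,0,0]]}}

```text
clock: 19.05
tool_pos: [0.6322, 0.0072, 0.0504]
orientation: [-180.0, 2.3, -72.8]
force: [0.7, -0.0, -1.7]
opening: 0.0199
```

Run:
```python
from h import *
from plant import sensors
for n in("scene","top"):snap(n,12)
o=sensors.get_obs();print(o["clock"],o["tool_pos"],o["orientation"],o["force"],o["moment"],o["opening"])
g=o["tool_pos"];print((g-c0)@X0,(g-c0)@Y0,g[2]+.019-.069)
s=cv2.imread("pics/scene12.png");cv2.imwrite("pics/s12z.png",cv2.resize(s[262:372,270:390],None,fx=6.6,fy=5.4,interpolation=cv2.INTER_CUBIC))
```

```text
19.15 [0.63230755 0.00681455 0.05042287] [-179.99813091    2.34498393  -72.79985368] [-0.17681408  0.96953521 -1.63245545] [-0.1458025  -0.08874414  0.04967937] 0.020192417008261406
-0.00023049123217897964 -0.12521720802407846 0.0004228681717679539
```

View pics/s12z.png

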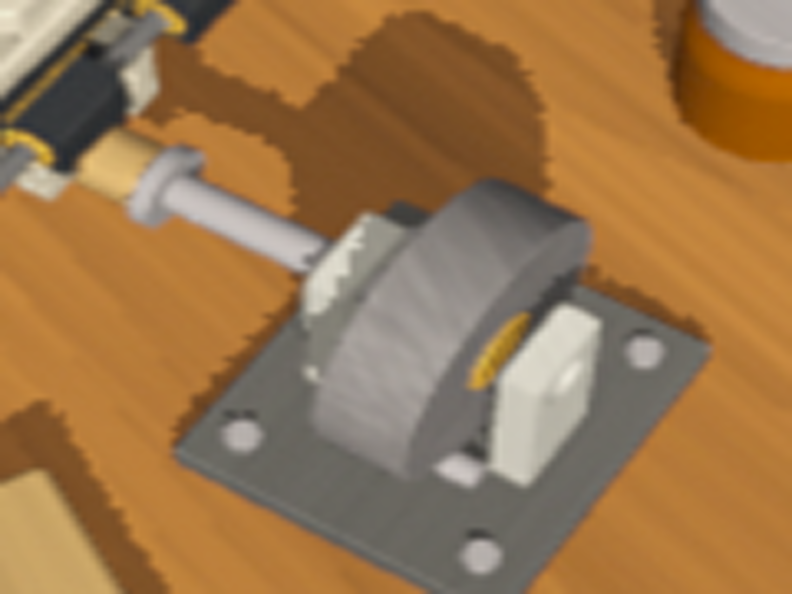

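No push-back, the wheel is unmoved, and the shaft is well into the wheel. Another 40 mm.

>>> {"name": "move_arm", "arguments": {"commands": [[1.5,-0.5,0,0.02,0,0,0],[1.5,-1.1,0,0.045,0,0,0],[1.5,-1.7,0,0.07,0,0,0],[1.5,-2.3,0,0.095,0,0,0],[1.5,-2.9,0,0.12,0,0,0],[1.5,-3.5,0,0.145,0,0,0],[1.5,-4,0,0.165,0,0,0],[1.5,-4,0,0.165,0,0,0]]}}

```text
clock: 20.15
tool_pos: [0.6204, 0.0455, 0.0504]
orientation: [-180.0, 2.4, -72.8]
force: [0.4, -1.5, -1.5]
opening: 0.0203
```

Run:
```python
from h import *
from plant import sensors
for n in("scene",):snap(n,13)
o=sensors.get_obs();print(o["clock"],o["tool_pos"],o["orientation"],o["force"],o["moment"],o["opening"])
g=o["tool_pos"];print((g-c0)@X0,(g-c0)@Y0,g[2]+.019-.069)
s=cv2.imread("pics/scene13.png");cv2.imwrite("pics/s13z.png",cv2.resize(s[262:372,270:390],None,fx=6.6,fy=5.4,interpolation=cv2.INTER_CUBIC))
```

```text
20.2 [0.62044013 0.04524927 0.05041522] [-179.99544913    2.35003514  -72.79364287] [ 0.29058894  0.30287765 -2.31249137] [-0.1475543 -0.1987817  0.0152536] 0.02031972554892995
-0.0002017228576396539 -0.08499205894056701 0.00041521580048682616
```

View pics/s13z.png

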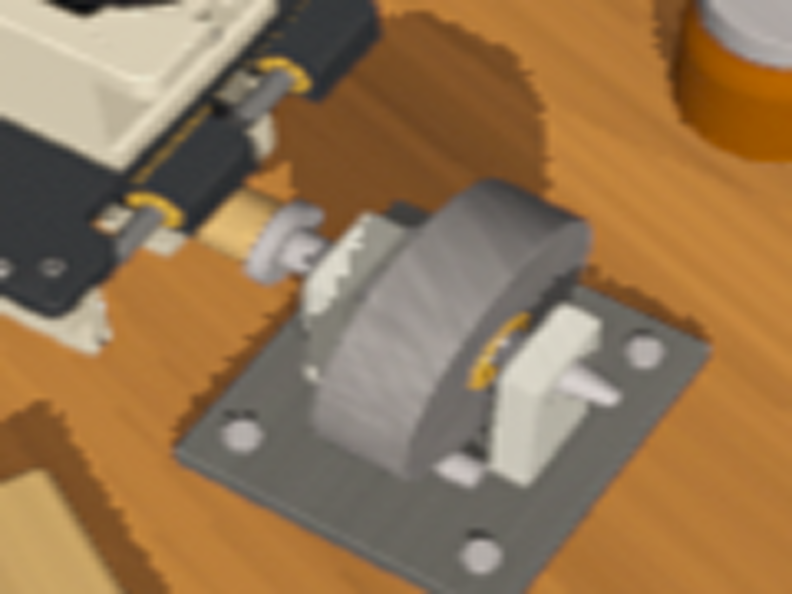

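The point is out through the far cheek at (600,390). About 15 mm remain until the collar touches.

>>> {"name": "move_arm", "arguments": {"commands": [[1.5,-0.4,0,0.016,0,0,0],[1.5,-0.8,0,0.033,0,0,0],[1.5,-1.1,0,0.045,0,0,0],[1.5,-1.25,0,0.05,0,0,0],[1.5,-1.35,0,0.055,0,0,0],[1.5,-1.45,0,0.06,0,0,0],[1.5,-1.5,0,0.062,0,0,0],[1.5,-1.5,0,0.062,0,0,0]]}}

```text
clock: 21.2
tool_pos: [0.616, 0.0594, 0.0504]
orientation: [180.0, 2.3, -72.8]
force: [-0.5, -0.8, -1.8]
opening: 0.02
```

Run:
```python
from h import *
from plant import sensors
for n in("scene",):snap(n,14)
o=sensors.get_obs();print(o["clock"],o["tool_pos"],o["orientation"],o["force"],o["force"]@Y0,o["opening"])
g=o["tool_pos"];print((g-c0)@X0,(g-c0)@Y0,g[2]+.019-.069)
s=cv2.imread("pics/scene14.png");cv2.imwrite("pics/s14z.png",cv2.resize(s[272:352,290:390],None,fx=8,fy=7.5,interpolation=cv2.INTER_CUBIC))
```

```text
21.25 [0.61601903 0.05939776 0.05033977] [179.99775157   2.34808978 -72.80919729] [-0.12306961 -0.12421225 -1.48678639] -0.08226459880654596 0.020070097097993962
-0.00024128982648030908 -0.07016895726188828 0.0003397683023526332
```

View pics/s14z.png

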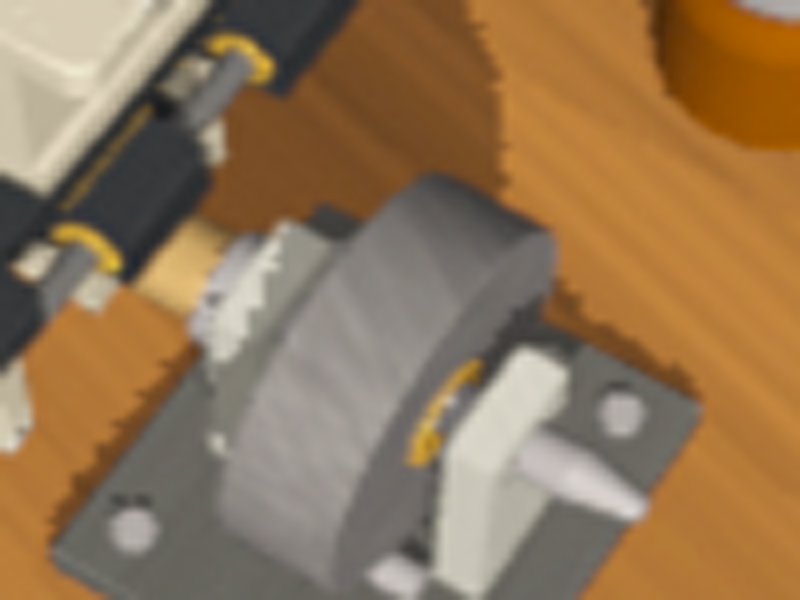

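>>> {"name": "move_arm", "arguments": {"commands": [[1.5,-0.05,0,0.002,0,0,0],[1.5,-0.1,0,0.004,0,0,0],[1.5,-0.15,0,0.006,0,0,0],[1.5,-0.2,0,0.008,0,0,0],[1.5,-0.25,0,0.01,0,0,0],[1.5,-0.25,0,0.01,0,0,0],[1.5,-0.25,0,0.01,0,0,0],[1.5,-0.25,0,0.01,0,0,0]]}}

```text
clock: 22.25
tool_pos: [0.6156, 0.0601, 0.0505]
orientation: [180.0, 2.2, -72.8]
force: [3.0, -9.8, -2.7]
opening: 0.0197
```

Run:
```python
from h import *
from plant import sensors
o=sensors.get_obs();print(o["clock"],o["tool_pos"],o["force"],o["force"]@Y0);g=o["tool_pos"];print((g-c0)@Y0)
```

```text
22.25 [0.61555604 0.0600728  0.05050572] [ 3.02717009 -9.84561207 -2.6787862 ] -10.300458737773075
-0.069387201611834
```

Contact: 10 N against the push, stopped, so the collar is against the cheek. Easing the push a little, then opening.

>>> {"name": "move_arm", "arguments": {"commands": [[1.5,0.06,0,0,0,0,0],[1.5,0.1,0,0,0,0,0],[1.8,0.1,0,0,0,0,0],[2.1,0.1,0,0,0,0,0],[2.5,0.1,0,0,0,0,0],[3.2,0.1,0,0,0,0,0],[4.2,0.1,0,0,0,0,0],[5,0.1,0,0,0,0,0]]}}

```text
clock: 23.25
tool_pos: [0.6156, 0.0611, 0.0504]
orientation: [-180.0, 2.4, -72.8]
force: [-0.1, -0.8, -0.0]
opening: 0.0461
```

Run:
```python
from h import *
from plant import sensors
for n in("scene","wrist"):snap(n,15)
o=sensors.get_obs();print(o["clock"],o["tool_pos"],o["force"],o["opening"])
s=cv2.imread("pics/scene15.png");cv2.imwrite("pics/s15z.png",cv2.resize(s[272:352,290:390],None,fx=8,fy=7.5,interpolation=cv2.INTER_CUBIC))
```

```text
23.35 [0.61558295 0.06097595 0.05033669] [ 0.36484633  0.21116762 -0.00912143] 0.04899869410042076
```

View pics/s15z.png

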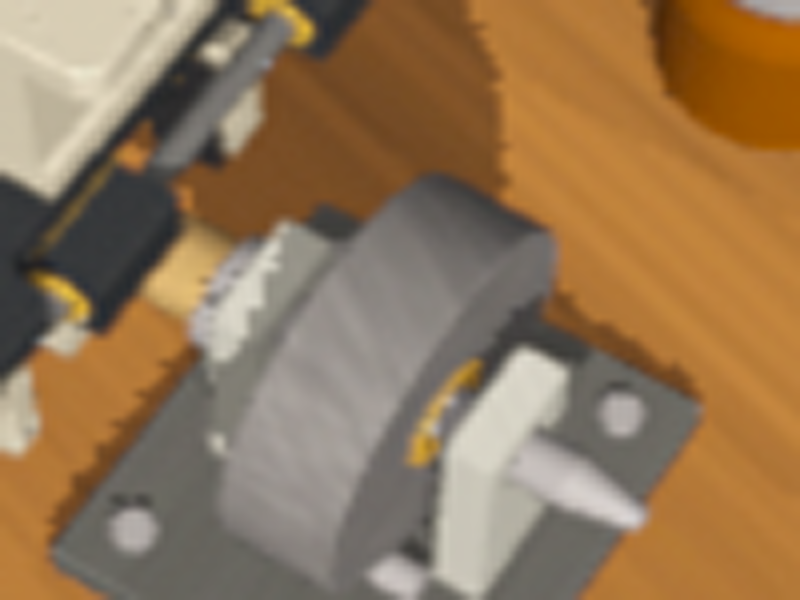

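View pics/wrist15.png

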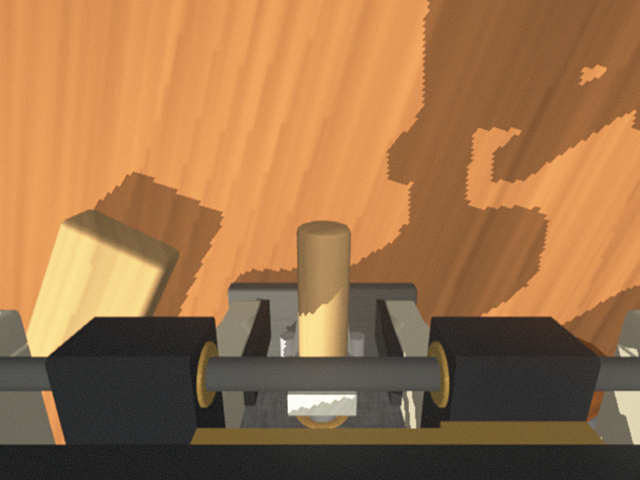

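Released. The spindle lies through both cheeks with its collar at the cheek, and the fingers are clear at 257 and 385 px. Backing straight up, then a last look.

>>> {"name": "move_arm", "arguments": {"commands": [[5,0.1,0,-0.5,0,0,0],[5,0.3,0,-2,0,0,0],[5,0.5,0,-4.5,0,0,0],[5,1,0,-8,0,0,0],[5,3,0,-12,0,0,0],[5,6,0,-16,0,0,0],[5,9,0,-19,0,0,0],[5,10,0,-20,0,0,0]]}}

```text
clock: 24.35
tool_pos: [0.6486, -0.0442, 0.2495]
orientation: [-179.8, 2.3, -72.9]
force: [0.3, 0.2, -0.9]
opening: 0.0499
```

>>> {"name": "move_arm", "arguments": {"commands": [[5,3,0,0,0,0,0],[5,7,0,0,0,0,0],[5,11,0,0,0,0,0],[5,14,0,0,0,0,0],[5,15,0,0,0,0,0],[5,15,0,0,0,0,0],[5,15,0,0,0,0,0],[5,15,0,0,0,0,0]]}}

```text
clock: 25.35
tool_pos: [0.6918, -0.1846, 0.2403]
orientation: [-180.0, 2.3, -72.7]
force: [0.5, -0.7, -0.1]
opening: 0.05
```

Run:
```python
from h import *
from plant import sensors
for n in("scene","top","wrist"):snap(n,16)
o=sensors.get_obs();print(o["clock"],o["tool_pos"],o["force"],o["opening"],np.abs(o["qvel"]).max())
s=cv2.imread("pics/scene16.png");cv2.imwrite("pics/s16z.png",cv2.resize(s[272:352,290:390],None,fx=8,fy=7.5,interpolation=cv2.INTER_CUBIC))
t=cv2.imread("pics/top16.png");cv2.imwrite("pics/t16z.png",cv2.resize(t[160:240,220:320],None,fx=7,fy=7,interpolation=cv2.INTER_CUBIC))
```

```text
25.5 [ 0.69183547 -0.18495723  0.24027208] [ 0.44986042 -0.55059251  0.7922246 ] 0.049608426193667 0.31405012551179323
```

View pics/s16z.png

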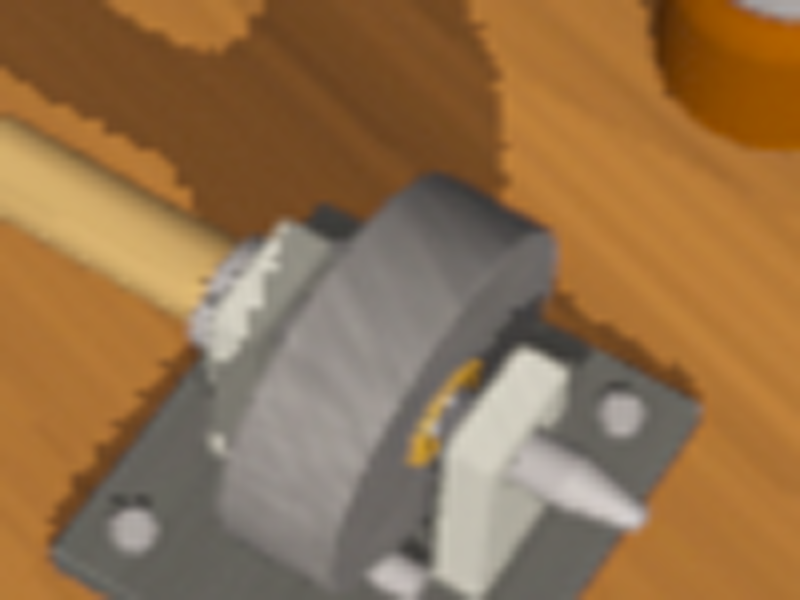

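View pics/t16z.png

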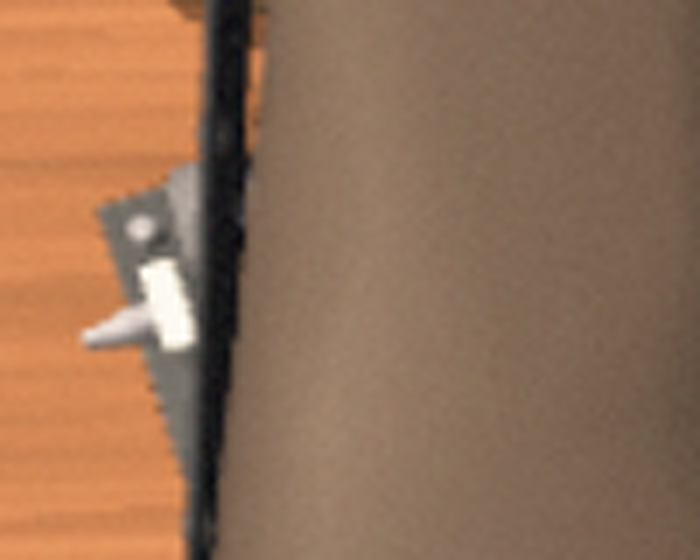

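View pics/scene16.png

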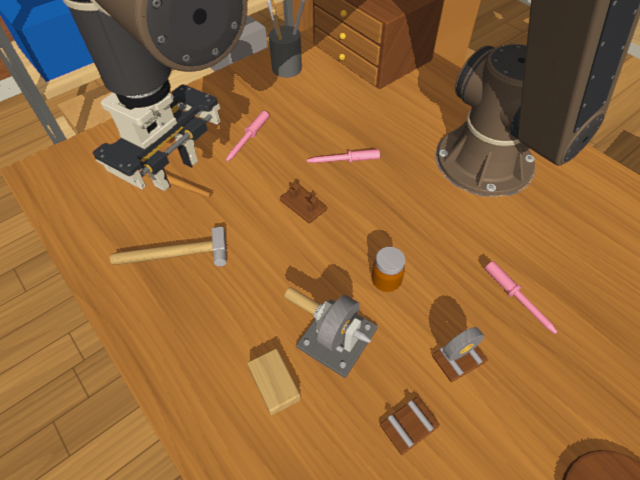

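Run:
```python
from h import *
s=load("scene",16)
for d in(.063,.065,.067):print(d,proj(s,c0-[0,0,.0015]+d*Y0)+[2.7,.06])
```

```text
0.063 [369.0633051  339.44305375]
0.065 [370.04646869 340.01981787]
0.067 [371.03113743 340.59746498]
```

The point's end is at about (370.5,340.7) and should be at (371.0,340.6) with the collar seated, so they agree within a pixel. The other things are where they were. Handing in.

Run:
```python
from plant import job
print(job.close_job())
```

```text
the job is handed in; nothing more can be done
None
```

The larger wheel stands in the cradle, released. The spindle is through the first cheek, the wheel and the far cheek, and is also released. It went in from the -y side after I corrected a 2–3° droop in the grip. I handed in at about 25.5 s.

**Last checks:**
- **Collar:** the push stopped with about 10 N of resistance. After release, the point's end is within a pixel of its seated position; a pixel is about 2 mm here.
- **Wheel and other things:** the wheel is upright between the cheeks. The scene picture shows the small wheel, jar, hammer and block in their original places. The arm is clear, with nothing in the gripper.

**Disagreements and limits:**
- The scene camera was off by about 2.7 px and the top camera by about 1 px. I corrected both against the stand.
- My first, hand-read estimate put the point about 8 mm low; the edge fit on the same picture gave 5.7 mm. I moved on the first, overshot by about 3 mm, and took that out before entering the bore.
- During insertion one repeat fit of the shaft gave useless numbers because of a bad edge column. I relied on the near-zero forces and the pictures instead.
- In the last top view the arm hides most of the stand, so only the far cheek and the point could be confirmed there.

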